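# Pin the drying cabinet's door open

## Robot

A 6-joint arm with a two-finger parallel gripper is mounted at the origin on the work surface. World frame = base frame: x ahead of the robot, y to its left, z up, the work surface at z = 0. Lengths are in m, angles in rad, forces in N, time in s.
With the tool pointing down it reaches from about 0.4 to 0.925 m from the base axis. Payload 12.5 kg.
Tool frame: the origin (TCP) lies midway between the tips of the shut fingers; the grasp point (between the pads) lies 19 mm behind it; z points along the fingers, y is the line along which they close (so a half turn about z gives the same grasp; the last joint's range is limited). The gripper opens to 95 mm and grips with 3 to 60 N. Pads are 20 mm wide; open, the fingers measure 119 mm over their backs; the gripper's body (75 mm by 180 mm) begins 59 mm behind the grasp point.
Start: joints at [-1.326, 0.491, 1.559, -0, 1.092, -0.106], TCP at [0.215, -0.587, 0.215] pointing down, gripper open.
Joint ranges: [-3.1, 3.1], [-0.84, 2.19], [0.05, 2.79], [-1.13, 4.28], [0.06, 2.93], [-2.69, 2.69]. Speed limits (rad/s): [2.22, 2.22, 2.79, 3.14, 3.14, 3.14].

## Interface

Orientations are given as a unit quaternion [w, x, y, z].
In Python, from workcell import env gives the robot as it stands. The module is installed in compiled form; this text tells all that it offers.
- The arm moves only by the tool carry_out, never from a script. Its argument "plan" is a list of rows, each an object with "xyz": the shift along the tool's x, y, z as a fraction of full scale, a list of three; "rot": the turn, a rotation vector about the tool's x, y, z as a fraction of full scale, a list of three; "jaw": the opening, from 0 (shut) to 1 (fully open). In form: [{"xyz": [x, y, z], "rot": [rx, ry, rz], "jaw": jaw}, ...]. A call has 1 to 10 rows; each row shifts and turns the commanded pose from where the row before left it, along the tool's axes as they then stand; what a row does not reach is not made up. Full scale, the value 1, is 0.02 m for a shift and 5 degrees for a turn. A row lasts 1/12 s, in which the tool goes at most 41.7 mm and 7.16 degrees, less where a joint would pass 70% of its speed; a pose out of reach is approached as far as the arm can. A call with a number of a shift or a turn outside -1 to 1 is refused whole. A call with a gripper value outside its range is refused whole. The fingers move at their own pace and stop on an object; the grip force is fixed at half the most. Time passes only in rows, so rows that do not move let the fingers close. It gives the time, the measured TCP pose, the force, the opening and the grip force at its end, in the units of the state.
- env.state(): the state, without advancing time (a new reading comes with each control period).
- env.capture(name): name is "side" or "top"; returns a dict with "pixels" (400x640x3 uint8, red, green, blue), "K" (3x3 intrinsics, pixels), "k1" (the pictures are not rectified: a ray, as slopes to the right and down, at radius r is drawn at 1 + k1 r^2 times it, then the intrinsics apply), "world_to_cam" (4x4, takes a point from world to camera coordinates). Camera axes: x right, y down, z forward; pixel columns grow to the right and rows downward; lengths in m; the calibration is good to about 2 mm. A picture is of the moment at which its call begins. There is no depth.
- env.sign_off(): hands the job in; it is judged then, once.
The state is a dict: "clock": time; "qpos": joint angles; "qd": joint speeds; "effort": joint torques, N m; "ee_pos": TCP position; "tcp_rot": TCP orientation; "contact_force": force on the tool from outside, world axes, zero at the start; "moment": the same for the moment, N m; "finger_gap": finger opening in m; "gripper_force": force on a finger pad.
Only numpy, scipy, OpenCV 4.12 (cv2) and the standard library are available. Lean on these libraries where they do the work, as an engineer would, in place of code of your own. Each camera call takes 0.05 s, during which the arm holds its last target. There are 200 camera calls.

## Task

Swing the blue door with the bar handle on the drying cabinet open until it stands a little past square to the cabinet. Then take the red-headed pin out of the wooden tool block and put it all the way down through the eyelet of the yellow bracket in front of the cabinet, so that the pin keeps the door from closing. Leave the other things on the table where they are.

Things in the scene. Friction and masses are not known exactly. Their poses are not given: they have to be found in the camera images.
- cabinet: Grey drying cabinet, fixed, 180 (x) x 260 (y) x 270 mm high on 50 mm feet. Origin on the table under the carcass's centre; its front faces its own -x. A steel lip (underside 260 mm up) along the top of the front stands 20 mm out past the closed door's face: an upright tool cannot reach the handle. A flat arm 4 mm thick, 30 mm wide, lies on the table from the front to the bracket.
- door (a joint): Angle of the blue door, rad: 0 closed, grows as it opens, 1.57 square to the cabinet, stop at 1.9. Stays where it is left. Panel 220 mm wide, 190 mm high, 15 mm thick, lower edge 65 mm above the table; hinged on the cabinet's +y side (left as seen from in front); opening turns it clockwise seen from above.
- door_handle (a point): Middle of the door's upright round steel bar handle: 11 mm thick, 110 mm long (95 to 205 mm above the table), 32 mm out from the door's outer face on posts at its two ends, 190 mm from the hinge line along the panel. Axes turn with the door: -x points away from the panel, z up.
- door_hinge (a point): Point on the vertical hinge line, at handle height, on the door's outer face. Axes turn with the door: the panel runs along -y, its outer face looks to -x.
- eye (a point): Centre of the eyelet's top mouth: vertical through hole 12 mm wide, 20 mm deep, chamfered, in a yellow block 36 x 36 mm whose top is 50 mm above the table; 26 mm free below it. Fixed to the cabinet, axes as the cabinet's; a plate as high as the block stands on its +x side. The door passes above it; a pin standing in it stops the closing door at about 1.37 rad.
- pin: Loose pin. Origin at the lower end of the shaft, z up along it. Steel shaft 9 mm across and 42 mm long, pointed end; then a collar 26 mm across, 5 mm thick (42 to 47 mm); then a red round grip 20 mm across (47 to 100 mm). 90 g. Stands in the tool block, collar on the block's top.
- tool_block: Fixed wooden block 50 (x) x 110 (y) x 50 mm high; origin under its centre. The pin stands in a 12 mm hole at its y = -30 mm; three short tool handles stand up to 55 mm above it at y = +36 to +48 mm.
- mould: White plaster mould block, 70 x 90 x 55 mm high, dark seam line; origin under its centre. Leave alone.
- cup: Terracotta cup, 68 mm across the rim, 60 mm high; origin under its centre. Leave alone.
- jar: Amber glass jar with black cap, 72 mm across, 85 mm high; origin under its centre. Leave alone.
- jug: White plastic bottle with green cap, 90 mm across, 200 mm high; origin under its centre. Leave alone.
- bucket: Small yellow plastic bucket, 110 mm across the rim, 90 mm high; origin under its centre. Leave alone.
- brush: Brush lying on the table; origin under its middle. Leave alone.
Mind the look-alikes: they are no part of the job. Leave any turquoise look-alike of the pin alone.

How it is judged:
By the outcome, as a careful person would: the job done as asked, in the order asked, and still so for the second after the job is handed in, with the robot touching nothing.
It also fails if it takes over 64 s, if anything falls off the work surface, if the arm or the gripper's body presses on something with over 40 N, if the wrist force passes 120 N, or if a joint passes its speed limit or range.

## Working session

There is one attempt and no reset: what is moved stays moved. The work goes in short steps, Python scripts to look and compute and a tool call to move; the robot and the scene stay as the last step left them, time stands still between calls to the robot, and variables do not carry over. Pictures are saved under pics/ and viewed, at most 10 in all, crops included, and the job is handed in when it is done.

Besides the shell and the picture viewer there is one more tool, called after ">>>" as name([rows], argument=value, ...), one row to a line, values as JSON. carry_out: Moves the arm, as the interface text tells. Shift numbers are shares of 0.02 m and turn numbers shares of 5 degrees, none past 1 either way. Its arguments: {"type":"object","properties":{"plan":{"type":"array"}},"required":["plan"]}

```bash
mkdir -p pics; cat > h.py <<'E'
import numpy as np, cv2
from workcell import env
def cap(n,f=None):
    c=env.capture(n)
    if f: cv2.imwrite('pics/'+f,c['pixels'][:,:,::-1])
    return c
def dist(c): return np.array([c['k1'],0,0,0,0.])
def ray(c,uv):
    p=cv2.undistortPoints(np.array([[uv]],float),np.array(c['K'],float),dist(c))[0,0]
    M=np.array(c['world_to_cam']);R=M[:3,:3]
    d=R.T@np.array([p[0],p[1],1]);return -R.T@M[:3,3],d/np.linalg.norm(d)
def tri(*cu):
    A=np.zeros((3,3));b=np.zeros(3);rs=[ray(c,u) for c,u in cu]
    for o,d in rs:
        P=np.eye(3)-np.outer(d,d);A+=P;b+=P@o
    x=np.linalg.solve(A,b);return x,[np.linalg.norm((np.eye(3)-np.outer(d,d))@(x-o)) for o,d in rs]
def atz(c,u,z):
    o,d=ray(c,u);return o+d*(z-o[2])/d[2]
def proj(c,p):
    M=np.array(c['world_to_cam']);r,_=cv2.Rodrigues(M[:3,:3])
    return cv2.projectPoints(np.array(p,float).reshape(-1,1,3),r,M[:3,3],np.array(c['K'],float),dist(c))[0].reshape(-1,2)
E
python3 - <<'E'
from h import *
import pickle
a=cap('side','side0.png');b=cap('top','top0.png')
pickle.dump((a,b),open('c0.pkl','wb'))
for c in(a,b):print(c['K'],c['k1'],c['world_to_cam'])
print(env.state())
E
```

```text
[[462.33297666   0.         314.56570074]
 [  0.         462.33297666 204.07110631]
 [  0.           0.           1.        ]] -0.130970806226071 [[ 0.99854276 -0.05373098 -0.00503435 -0.5515528 ]
 [-0.03074397 -0.48970853 -0.871344    0.11929696]
 [ 0.0443528   0.87022902 -0.49064681  1.35111441]
 [ 0.          0.          0.          1.        ]]
[[497.05573174   0.         311.57999223]
 [  0.         497.05573174 191.50446312]
 [  0.           0.           1.        ]] -0.07966785678353042 [[-0.01843581 -0.99957405 -0.02262407 -0.0070442 ]
 [-0.98716289  0.02178809 -0.15822361  0.56252435]
 [ 0.15864915  0.01941666 -0.98714408  1.73848078]
 [ 0.          0.          0.          1.        ]]
{'clock': 0.1, 'qpos': array([-1.32553874e+00,  4.91493316e-01,  1.55936286e+00,  5.85668254e-06,
        1.09169900e+00, -1.05614960e-01]), 'qd': array([ 0.00060445, -0.00273157, -0.00196177,  0.00025334,  0.00212862,
       -0.00034294]), 'effort': array([ 3.33039141e-03, -6.13623691e+01, -2.58605361e+01,  6.94497395e-02,
        4.70244011e-02, -5.37467065e-05]), 'ee_pos': array([ 0.21478797, -0.58671885,  0.21413272]), 'tcp_rot': array([-4.80272582e-04,  9.84650608e-01,  1.74536381e-01, -3.09835219e-05]), 'contact_force': array([ 0.14837692, -0.56695076,  0.73161523]), 'moment': array([ 0.02337543, -0.00784633,  0.0010184 ]), 'gripper_force': 0.0, 'finger_gap': 0.09517413301550806}
```

View pics/side0.png

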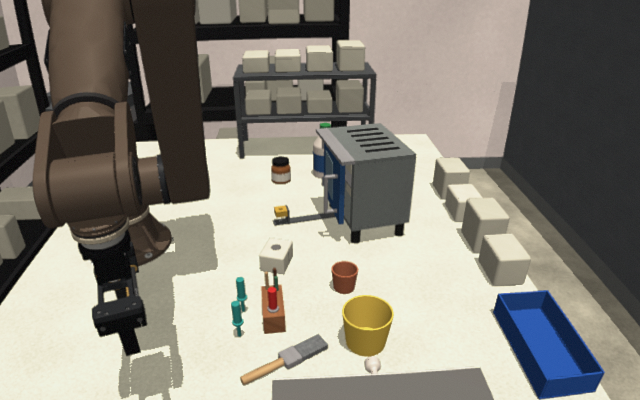

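View pics/top0.png

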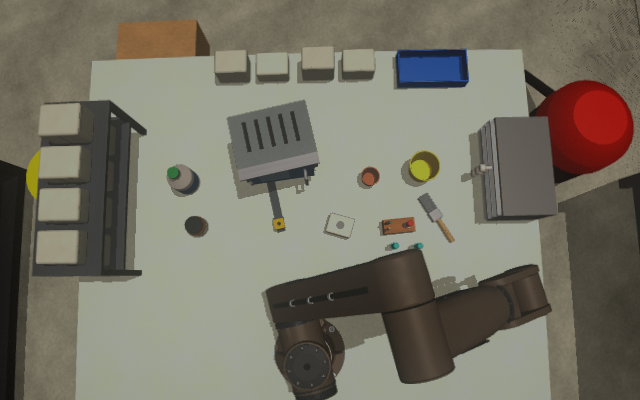

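Side view: the cabinet is at (370,180), with its blue door at (338,190). The yellow bracket is at (282,212) and the tool block at (273,308), with the red pin at (272,297). The turquoise look-alikes are at (237,315) and (241,290). Top view: cabinet (275,145), eyelet (279,224), red pin (409,225), turquoise pins (395,246) and (419,246). The red-headed pin in the wooden block fits the description. I'll confirm it in enlarged crops.

```bash
python3 - <<'E'
from h import *
a=cv2.imread('pics/side0.png');b=cv2.imread('pics/top0.png')
r=lambda i,y0,y1,x0,x1,s:cv2.resize(i[y0:y1,x0:x1],None,fx=s,fy=s,interpolation=cv2.INTER_CUBIC)
A=r(a,120,345,220,420,2.6); B=r(b,95,260,220,430,1)
cv2.imwrite('pics/cs.png',A)
cv2.imwrite('pics/ct.png',r(b,95,255,220,430,3.7))
E
```

```text
(no output)
```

View pics/cs.png

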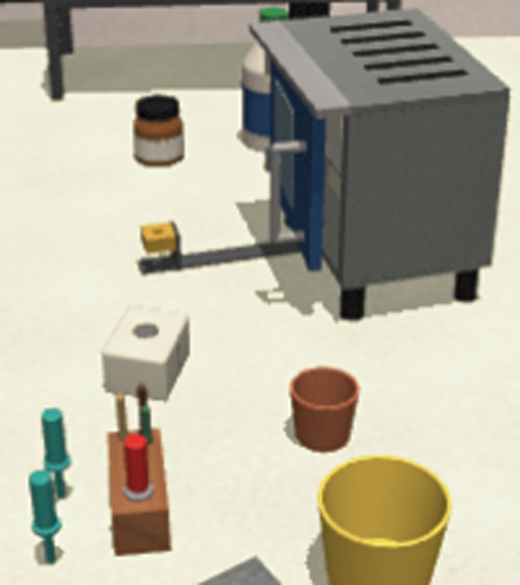

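View pics/ct.png

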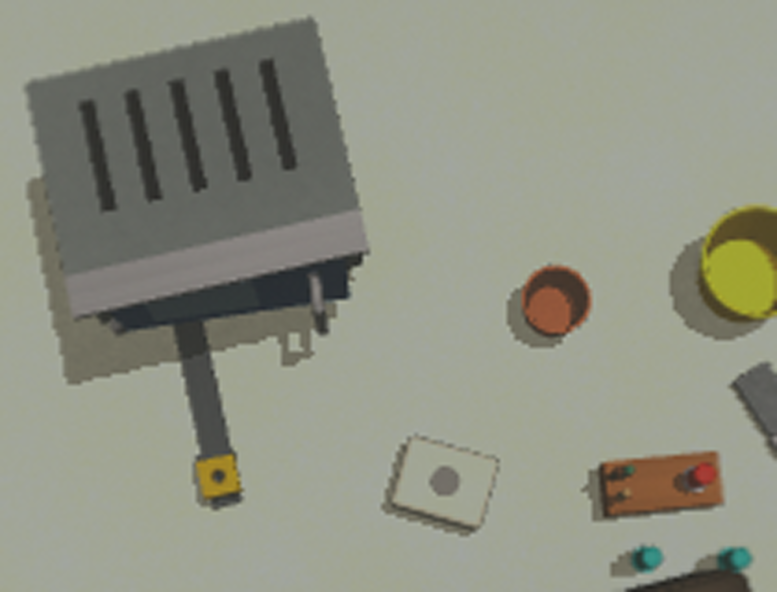

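Side crop: the red pin in the wooden block is at crop (136,465) and is the only red one; the two turquoise pins stand outside the block. The eyelet hole is at (158,231), and the handle bar runs from (274,149) to (277,240). Top crop: pin head (705,473), eyelet (218,476), handle bar (316,278) to (322,330). The door looks slightly ajar.

```bash
cat > m.py <<'E'
from h import *
import pickle
from scipy.optimize import least_squares
a,b=pickle.load(open('c0.pkl','rb'))
S=lambda x,y:(220+(x+.5)/2.6-.5,120+(y+.5)/2.6-.5)
T=lambda x,y:(220+(x+.5)/3.7-.5,95+(y+.5)/3.7-.5)
def sh(n,x): print(n,np.round(x[0],4),np.round(x[1],4))
sh('pin top',tri((a,S(135,440)),(b,T(705,471))))
sh('collar',tri((a,S(138,490)),(b,T(699,483))))
sh('eye',tri((a,S(158,231)),(b,T(218,476))))
print('eye z.05',atz(a,S(158,231),.05),atz(b,T(218,476),.05))
# cabinet fit x,y,yaw ; top z=.32, corners
loc=np.array([[.09,.13,.32],[.09,-.13,.32]])
for n,s,t in [('lipL',(250,28),(77,317)),('lipR',(317,108),(369,250)),('rearR',(507,90),(315,17)),('rearL',(412,9),(26,84)),('btop',(274,147),(314,274)),('bbot',(277,240),(322,330))]:
    sh(n,tri((a,S(*s)),(b,T(*t))))
for n,t,z in [('lipL',(77,317),.27),('lipR',(369,250),.27),('rearR',(315,17),.32),('rearL',(26,84),.32),('slot',(107,210),.32)]: print(n,atz(b,T(*t),z))
sh('block near R', tri((a,S(168,549)),(b,T(722,505))))
E
python3 m.py
```

```text
pin top [ 0.4394 -0.3552  0.1073] [0. 0.]
collar [ 0.4361 -0.3582  0.0533] [0.0031 0.0031]
eye [0.451  0.101  0.0481] [0.001 0.001]
eye z.05 [0.45202663 0.09799021 0.05      ] [0.44982433 0.10075643 0.05      ]
lipL [0.5682 0.2019 0.2641] [0.0003 0.0003]
lipR [ 0.6204 -0.0492  0.2705] [0.0013 0.0013]
rearR [ 0.8283 -0.0062  0.2674] [0.0014 0.0014]
rearL [0.773  0.2475 0.2683] [0.0023 0.0023]
btop [ 5.971e-01 -3.000e-04  2.080e-01] [0.015 0.015]
bbot [ 0.5844 -0.0026  0.0911] [0.0019 0.0019]
lipL [0.56677817 0.20093938 0.27      ]
lipR [ 0.61921641 -0.04917401  0.27      ]
rearR [ 0.81087865 -0.00792727  0.32      ]
rearL [0.75867627 0.23731639 0.32      ]
slot [0.64744467 0.16802312 0.32      ]
block near R [ 0.4392 -0.3862  0.006 ] [0.0242 0.0242]
```

>>> carry_out([
  {"xyz": [0, -0.5, -1], "rot": [0, 0, 0], "jaw": 1},
  {"xyz": [0.5, -1, -1], "rot": [0, 0, 0], "jaw": 1},
  {"xyz": [0.8, -1, -1], "rot": [0, 0, 0], "jaw": 1},
  {"xyz": [0.8, -1, -1], "rot": [0, 0, 0], "jaw": 1},
  {"xyz": [0.8, -1, -1], "rot": [0, 0, 0], "jaw": 1},
  {"xyz": [0.8, -1, -1], "rot": [0, 0, 0], "jaw": 1},
  {"xyz": [0.8, -1, 0], "rot": [0, 0, 0], "jaw": 1},
  {"xyz": [0.8, -1, 0], "rot": [0, 0, 0], "jaw": 1},
  {"xyz": [0.8, -1, 0], "rot": [0, 0, 0], "jaw": 1},
  {"xyz": [0.8, -1, 0], "rot": [0, 0, 0], "jaw": 1},
])

```text
clock: 0.93
ee_pos: [0.2792, -0.3597, 0.3345]
tcp_rot: [-0.0, 0.985, 0.174, -0.0]
contact_force: [0.4, -0.5, -0.3]
finger_gap: 0.0953
gripper_force: 0.0
```

```bash
cat >> m.py <<'E'
print('---fit')
C=np.array([.7145,.102]);psi=.21
def L2W(p,C=C,psi=psi):
    p=np.asarray(p,float);c,s=np.cos(psi),np.sin(psi)
    return np.r_[C[0]+c*p[0]-s*p[1],C[1]+s*p[0]+c*p[1],p[2]]
def door(th,r,n,z):
    u=np.array([-np.sin(th),-np.cos(th)]);m=np.array([-np.cos(th),np.sin(th)])
    return np.r_[np.array([-.105,.11])+r*u+n*m,z]
obs=[(a,S(274,149),.200),(a,S(277,238),.1),(b,T(322,330),.095)]
lipobs=[(a,S(250,28),(-.125,.13,.27)),(a,S(317,108),(-.125,-.13,.27)),(b,T(77,317),(-.125,.13,.27)),(b,T(369,250),(-.125,-.13,.27)),(a,S(507,90),(.09,-.13,.27)),(b,T(315,17),(.09,-.13,.27)),(b,T(26,84),(.09,.13,.27)),(a,S(412,9),(.09,.13,.27))]
def res(x):
    r=[proj(c,L2W(door(x[3],.19,.032,z),x[:2],x[2]))[0]-u for c,u,z in obs]
    r+=[proj(c,L2W(p,x[:2],x[2]))[0]-u for c,u,p in lipobs]
    return np.ravel(r)
f=least_squares(res,[.7145,.102,.21,.05],loss='soft_l1')
print(f.x,np.round(res(f.x).reshape(-1,2),1).tolist())
for th in (f.x[3],.3,.55,.8,1.7): print(th,L2W(door(th,.19,.032,.15),f.x[:2],f.x[2]))
E
python3 m.py|sed -n '/fit/,$p'; python3 -c "
from h import *
s=env.state();print(s['qpos'],s['ee_pos'],s['clock'])"
```

```text
---fit
[0.71442976 0.10185672 0.20999804 0.07220087] [[0.4, 1.5], [-1.0, -1.3], [0.7, -0.4], [-1.1, -1.9], [-0.8, 0.6], [-0.6, 0.5], [0.7, -0.0], [1.1, -1.0], [0.0, -0.2], [-0.2, -0.2], [1.4, -0.7]]
0.07220086533744208 [ 0.5832081  -0.00504248  0.15      ]
0.3 [0.53985831 0.00119727 0.15      ]
0.55 [0.49527506 0.01910046 0.15      ]
0.8 [0.45650712 0.04747716 0.15      ]
1.7 [0.39684328 0.20411346 0.15      ]
[-1.05595134e+00  1.28182478e-01  1.76816533e+00 -5.10278170e-06
  1.24535248e+00  1.64191583e-01] [ 0.27923636 -0.35974822  0.33453298] 0.9333
```

>>> carry_out([
  {"xyz": [0.8, -1, 0], "rot": [0, 1, 0], "jaw": 1},
  {"xyz": [0.8, -1, 0], "rot": [0, 1, 0], "jaw": 1},
  {"xyz": [0.8, -1, 0], "rot": [1, 0, 0], "jaw": 1},
  {"xyz": [0.8, -1, 0], "rot": [1, 0, 0], "jaw": 1},
  {"xyz": [0, 0, 0], "rot": [0, 0, 0], "jaw": 1},
])

```text
clock: 1.35
ee_pos: [0.3116, -0.2627, 0.3437]
tcp_rot: [-0.103, 0.976, 0.181, 0.07]
contact_force: [-0.4, -0.5, -1.0]
finger_gap: 0.0949
gripper_force: 0.0
```

```bash
cat > kin.py <<'E'
import numpy as np
from scipy.spatial.transform import Rotation as R
from scipy.optimize import least_squares
lo=np.array([-3.1,-.84,.05,-1.13,.06,-2.69]);hi=np.array([3.1,2.19,2.79,4.28,2.93,2.69])
P=[.0,.5655,.41,.3,.395,0,0]   # a,L1,L2,h,Lt,elbow offset, s4
def fk(q,P=P):
    a,L1,L2,h,Lt,eo=P[:6]
    R1=R.from_euler('z',q[0]);R2=R1*R.from_euler('y',q[1]);R3=R2*R.from_euler('y',q[2])
    R5=R3*R.from_euler('z',q[3])*R.from_euler('y',q[4])
    Rt=R5*R.from_euler('z',q[5]+np.pi/2)
    p=R1.apply([a,0,h])+R2.apply([0,0,L1])+R3.apply([eo,0,L2])+R5.apply([0,0,Lt])
    return p,Rt
def quat(q): return R.from_quat([q[1],q[2],q[3],q[0]])
E
python3 - <<'E'
from h import *; from kin import *
s=env.state();np.set_printoptions(precision=4,suppress=True)
D=[([-1.32553874,.491493316,1.55936286,5.8e-6,1.091699,-.10561496],[.21478797,-.58671885,.21413272]),
([-1.05595134,.128182478,1.76816533,-5e-6,1.24535248,.164191583],[.27923636,-.35974822,.33453298]),(s['qpos'],s['ee_pos'])]
print(D[-1],s['tcp_rot'])
f=least_squares(lambda P:np.ravel([fk(q,P)[0]-p for q,p in D]),[0,.56,.41,.3,.395,0])
print(f.x,np.abs(f.fun).max())
p,Rt=fk(s['qpos'],f.x);print((Rt.inv()*quat(s['tcp_rot'])).as_rotvec())
E
```

```text
(array([-1.0036,  0.0878,  1.8133,  0.2105,  1.3852,  0.1458]), array([ 0.3116, -0.2627,  0.3437])) [-0.1028  0.9755  0.1813  0.0701]
[-0.3467 -0.2848  0.2091 -0.6082  0.5923 -1.9868] 0.0639294825733158
[ 0.  0. -0.]
```

```bash
python3 - <<'E'
from h import *; from kin import *
s=env.state();np.set_printoptions(precision=4,suppress=True)
D=[([-1.32553874,.491493316,1.55936286,5.8e-6,1.091699,-.10561496],[.21478797,-.58671885,.21413272]),
([-1.05595134,.128182478,1.76816533,-5e-6,1.24535248,.164191583],[.27923636,-.35974822,.33453298]),(s['qpos'],s['ee_pos'])]
# linear in params; also sideways components
A=[];b=[]
for q,p in D:
    z=np.zeros(6);A.append(np.array([fk(q,np.eye(6)[i])[0] for i in range(6)]).T);b.append(p)
A=np.vstack(A);b=np.ravel(b)
for cols in ([0,1,2,3,4],[1,2,3,4],[0,1,2,3,4,5]):
    x,_,rk,sv=np.linalg.lstsq(A[:,cols],b,rcond=None);print(cols,x,np.abs(A[:,cols]@x-b).max(),sv)
E
```

```text
[0, 1, 2, 3, 4] [0.011  0.5143 0.4132 0.4909 0.5385] 0.06432856337668388 [3.0236 2.3947 0.3133 0.1326 0.0869]
[1, 2, 3, 4] [0.5152 0.4247 0.4939 0.5383] 0.06440122709054938 [3.0224 1.6588 0.3116 0.1279]
[0, 1, 2, 3, 4, 5] [-0.3467 -0.2848  0.2091 -0.6082  0.5923 -1.9868] 0.06392948199148973 [3.439  2.4587 0.3179 0.1369 0.0873 0.0109]
```

```bash
python3 - <<'E'
import re
t=open('kin.py').read()
t=t.replace("a,L1,L2,h,Lt,eo=P[:6]","a,L1,L2,h,Lt,eo,ly,l5=P").replace("R1.apply([a,0,h])","R1.apply([a,ly,h])").replace("R5.apply([0,0,Lt])","R5.apply([0,l5,Lt])").replace("P=[.0,.5655,.41,.3,.395,0,0]","P=[.0,.5655,.41,.3,.395,0,.066,0]")
open('kin.py','w').write(t)
E
python3 - <<'E'
from h import *; from kin import *
s=env.state();np.set_printoptions(precision=4,suppress=True)
D=[([-1.32553874,.491493316,1.55936286,5.8e-6,1.091699,-.10561496],[.21478797,-.58671885,.21413272]),
([-1.05595134,.128182478,1.76816533,-5e-6,1.24535248,.164191583],[.27923636,-.35974822,.33453298]),(s['qpos'],s['ee_pos'])]
A=np.vstack([np.array([fk(q,np.eye(8)[i])[0] for i in range(8)]).T for q,p in D]);b=np.ravel([p for q,p in D])
for cols in ([0,1,2,3,4,6],[1,2,3,4,6],[1,2,3,4,7],[1,2,3,4,5,6],[1,2,3,4,6,7],[0,1,2,3,4,6,7]):
    x,_,rk,sv=np.linalg.lstsq(A[:,cols],b,rcond=None);print(cols,x,np.abs(A[:,cols]@x-b).max(),sv)
E
```

```text
[0, 1, 2, 3, 4, 6] [-0.0077  0.5694  0.4066  0.1734  0.2735  0.0658] 0.0003595189985851621 [3.024  2.3947 1.7342 0.3042 0.1167 0.0864]
[1, 2, 3, 4, 6] [0.5687 0.3985 0.1713 0.2737 0.0658] 0.0007883563578729991 [3.0228 1.7345 1.6584 0.3021 0.1122]
[1, 2, 3, 4, 7] [0.5693 0.397  0.1758 0.2837 0.065 ] 0.008313840880674939 [3.0238 1.7367 1.6542 0.3032 0.1125]
[1, 2, 3, 4, 5, 6] [0.5868 0.411  0.1967 0.2719 0.0431 0.0659] 2.0743978201842594e-08 [3.4336 1.7594 1.7345 0.3042 0.1174 0.0211]
[1, 2, 3, 4, 6, 7] [0.5687 0.3984 0.1713 0.274  0.0634 0.0024] 0.0006327417664332147 [3.0238 2.4466 1.659  0.3035 0.1204 0.1107]
[0, 1, 2, 3, 4, 6, 7] [-0.008   0.5694  0.4069  0.1735  0.2734  0.0663 -0.0005] 0.0003512821398998778 [3.0249 2.4493 2.3921 0.3053 0.135  0.1107 0.0711]
```

```bash
sed -i 's/^P=.*/P=[0,.5868,.411,.1967,.2719,.0431,.0659,0]/' kin.py; cat >> kin.py <<'E'
def tool(phi,t,flip=0):
    # heading phi, tilt t from straight down (deg); closing axis horizontal
    return R.from_euler('z',phi,degrees=True)*R.from_euler('x',180,degrees=True)*R.from_euler('y',t,degrees=True)*R.from_euler('z',180*flip,degrees=True)
def ik(p,Rt,q0):
    f=least_squares(lambda q:np.r_[(fk(q)[0]-p)*5,(fk(q)[1].inv()*Rt).as_rotvec()],np.clip(q0,lo+1e-3,hi-1e-3),bounds=(lo,hi))
    return f.x,np.abs(f.fun).max()
E
python3 - <<'E'
from kin import *
np.set_printoptions(precision=2,suppress=True)
B=np.array([.583,-.005,.14])
for th,B in((.07,B),(.55,np.array([.495,.019,.14]))):
  print(th)
  for phi in range(-60,76,15):
    for t in (30,40,50,65,85):
      Rt=tool(phi,t);p=B+.014*Rt.apply([0,0,1])
      for fl in(0,1):
       sol=[]
       for q4 in(-.5,.5,1.5,2.5,3.5):
        for q1 in (-.3,.3):
         q,e=ik(p,tool(phi,t,fl),[q1,.4,2.2,q4,.8,1.2])
         if e<1e-3 and q[4]>.1 and not any(np.abs(q-s).max()<.1 for s in sol): sol.append(q)
       for q in sol: print(phi,t,fl,q)
E
```

```text
0.07
-60 30 1 [ 0.08  0.52  1.92 -0.85  0.64  0.24]
-45 30 1 [ 0.04  0.49  1.99 -0.95  0.47  0.08]
-45 85 0 [ 0.26  0.87  2.2   4.2   1.45 -1.63]
-45 85 1 [0.26 0.87 2.2  4.2  1.45 1.51]
-30 30 1 [-0.01  0.47  2.05 -1.    0.29 -0.14]
-30 50 0 [ 0.07  0.53  2.21  4.04  0.58 -1.97]
-30 50 1 [0.07 0.53 2.21 4.04 0.58 1.17]
-30 65 0 [ 0.12  0.66  2.3   3.85  0.99 -1.7 ]
-30 65 1 [0.12 0.66 2.3  3.85 0.99 1.44]
-30 85 0 [ 0.16  0.89  2.34  3.82  1.55 -1.52]
-30 85 1 [0.16 0.89 2.34 3.82 1.55 1.63]
-15 30 0 [-0.08  0.45  2.08 -0.77  0.13  2.5 ]
-15 30 1 [-0.08  0.45  2.08 -0.77  0.13 -0.65]
-15 40 0 [-0.07  0.47  2.19  3.71  0.23 -1.97]
-15 40 1 [-0.07  0.47  2.19  3.71  0.23  1.17]
-15 50 0 [-0.05  0.52  2.28  3.46  0.54 -1.71]
-15 50 1 [-0.05  0.52  2.28  3.46  0.54  1.43]
-15 65 0 [-0.03  0.65  2.39  3.39  1.04 -1.6 ]
-15 65 1 [-0.03  0.65  2.39  3.39  1.04  1.54]
-15 85 0 [-0.01  0.92  2.44  3.39  1.7  -1.52]
-15 85 1 [-0.01  0.92  2.44  3.39  1.7   1.62]
0 30 0 [-0.16  0.44  2.1   0.75  0.11  0.68]
0 30 1 [-0.16  0.44  2.1   0.75  0.11 -2.46]
0 40 0 [-0.17  0.46  2.2   2.66  0.24 -1.2
[... 5110 characters left out ...]
.94 -1.07]
60 50 1 [-0.52  0.54  2.21  1.26  0.94  2.07]
60 65 0 [-0.61  0.66  2.24  1.38  1.17 -1.32]
60 65 1 [-0.61  0.66  2.24  1.38  1.17  1.82]
60 85 0 [-0.66  0.87  2.25  1.43  1.49 -1.55]
60 85 1 [-0.66  0.87  2.25  1.43  1.49  1.59]
75 30 0 [-0.36  0.46  2.05  0.74  0.83 -0.66]
75 30 1 [-0.36  0.46  2.05  0.74  0.83  2.48]
75 40 0 [-0.44  0.51  2.07  0.9   0.94 -0.87]
75 40 1 [-0.44  0.51  2.07  0.9   0.94  2.27]
75 50 0 [-0.51  0.57  2.08  1.01  1.07 -1.03]
75 50 1 [-0.51  0.57  2.08  1.01  1.07  2.11]
75 65 0 [-0.58  0.69  2.09  1.12  1.27 -1.22]
75 65 1 [-0.58  0.69  2.09  1.12  1.27  1.93]
75 85 0 [-0.63  0.87  2.09  1.2   1.55 -1.4 ]
75 85 1 [-0.63  0.87  2.09  1.2   1.55  1.74]
```

```bash
cat >> kin.py <<'E'
def plan(s,wps,jaw=1):
    """wps: list of (p,R,n rows). prints rounded rows & checks joints"""
    import json
    p=np.array(s['ee_pos']);Rt=quat(s['tcp_rot']);q=np.array(s['qpos']);rows=[]
    for P1,R1,n in wps:
        for k in range(n,0,-1):
            d=Rt.inv().apply(P1-p)/k/.02;w=(Rt.inv()*R1).as_rotvec(degrees=True)/k/5
            d,w=d.round(2),w.round(2)
            if max(abs(d).max(),abs(w).max())>1: print('EXCEEDS',d,w)
            p=p+Rt.apply(d*.02);Rt=Rt*R.from_rotvec(w*5,degrees=True)
            q1,e=ik(p,Rt,q)
            if e>2e-3 or np.abs(q1-q).max()>.15: print('IK',len(rows),e,(q1-q).round(2))
            q=q1;rows.append({"xyz":(d+0).tolist(),"rot":(w+0).tolist(),"jaw":jaw})
    for i in range(0,len(rows),10): print(json.dumps(rows[i:i+10]))
    print('end',p.round(4),q.round(2))
E
python3 - <<'E'
from h import *; from kin import *
s=env.state()
T=tool(20,50); z=T.apply([0,0,1])
pre=np.array([.583,-.005,.14])-.086*z
plan(s,[(np.array([.44,-.08,.3]),R.from_quat(quat(s['tcp_rot']).as_quat()) if 0 else T,14),(pre,T,6)])
E
```

```text
EXCEEDS [-0.16 -0.18  1.16] [-0. -0. -0.]
EXCEEDS [-0.17 -0.18  1.16] [-0. -0. -0.]
EXCEEDS [-0.16 -0.18  1.16] [-0. -0. -0.]
EXCEEDS [-0.17 -0.18  1.17] [-0. -0. -0.]
EXCEEDS [-0.16 -0.18  1.16] [-0. -0. -0.]
EXCEEDS [-0.17 -0.18  1.17] [-0. -0. -0.]
[{"xyz": [0.62, -0.4, 0.34], "rot": [-0.14, 0.57, -0.05], "jaw": 1}, {"xyz": [0.6, -0.4, 0.37], "rot": [-0.14, 0.57, -0.05], "jaw": 1}, {"xyz": [0.58, -0.4, 0.39], "rot": [-0.14, 0.57, -0.05], "jaw": 1}, {"xyz": [0.57, -0.41, 0.42], "rot": [-0.14, 0.57, -0.05], "jaw": 1}, {"xyz": [0.55, -0.41, 0.44], "rot": [-0.14, 0.57, -0.05], "jaw": 1}, {"xyz": [0.53, -0.41, 0.46], "rot": [-0.14, 0.57, -0.05], "jaw": 1}, {"xyz": [0.5, -0.42, 0.48], "rot": [-0.14, 0.57, -0.05], "jaw": 1}, {"xyz": [0.48, -0.42, 0.5], "rot": [-0.14, 0.57, -0.05], "jaw": 1}, {"xyz": [0.46, -0.42, 0.52], "rot": [-0.14, 0.57, -0.05], "jaw": 1}, {"xyz": [0.43, -0.43, 0.54], "rot": [-0.14, 0.57, -0.05], "jaw": 1}]
[{"xyz": [0.41, -0.43, 0.56], "rot": [-0.15, 0.57, -0.05], "jaw": 1}, {"xyz": [0.38, -0.44, 0.57], "rot": [-0.14, 0.57, -0.05], "jaw": 1}, {"xyz": [0.35, -0.44, 0.58], "rot": [-0.15, 0.57, -0.05], "jaw": 1}, {"xyz": [0.33, -0.45, 0.59], "rot": [-0.14, 0.57, -0.04], "jaw": 1}, {"xyz": [-0.16, -0.18, 1.16], "rot": [0.0, 0.0, 0.0], "jaw": 1}, {"xyz": [-0.17, -0.18, 1.16], "rot": [0.0, 0.0, 0.0], "jaw": 1}, {"xyz": [-0.16, -0.18, 1.16], "rot": [0.0, 0.0, 0.0], "jaw": 1}, {"xyz": [-0.17, -0.18, 1.17], "rot": [0.0, 0.0, 0.0], "jaw": 1}, {"xyz": [-0.16, -0.18, 1.16], "rot": [0.0, 0.0, 0.0], "jaw": 1}, {"xyz": [-0.17, -0.18, 1.17], "rot": [0.0, 0.0, 0.0], "jaw": 1}]
end [ 0.5211 -0.0275  0.1952] [-0.49  0.32  2.35  1.84  0.63 -0.95]
```

>>> carry_out([
  {"xyz": [0.62, -0.4, 0.34], "rot": [-0.14, 0.57, -0.05], "jaw": 1},
  {"xyz": [0.6, -0.4, 0.37], "rot": [-0.14, 0.57, -0.05], "jaw": 1},
  {"xyz": [0.58, -0.4, 0.39], "rot": [-0.14, 0.57, -0.05], "jaw": 1},
  {"xyz": [0.57, -0.41, 0.42], "rot": [-0.14, 0.57, -0.05], "jaw": 1},
  {"xyz": [0.55, -0.41, 0.44], "rot": [-0.14, 0.57, -0.05], "jaw": 1},
  {"xyz": [0.53, -0.41, 0.46], "rot": [-0.14, 0.57, -0.05], "jaw": 1},
  {"xyz": [0.5, -0.42, 0.48], "rot": [-0.14, 0.57, -0.05], "jaw": 1},
  {"xyz": [0.48, -0.42, 0.5], "rot": [-0.14, 0.57, -0.05], "jaw": 1},
  {"xyz": [0.46, -0.42, 0.52], "rot": [-0.14, 0.57, -0.05], "jaw": 1},
  {"xyz": [0.43, -0.43, 0.54], "rot": [-0.14, 0.57, -0.05], "jaw": 1},
])

```text
clock: 2.18
ee_pos: [0.4028, -0.1344, 0.3115]
tcp_rot: [-0.08, 0.929, 0.166, 0.322]
contact_force: [0.6, -0.3, 0.3]
finger_gap: 0.0952
gripper_force: 0.0
```

>>> carry_out([
  {"xyz": [0.41, -0.43, 0.56], "rot": [-0.15, 0.57, -0.05], "jaw": 1},
  {"xyz": [0.38, -0.44, 0.57], "rot": [-0.14, 0.57, -0.05], "jaw": 1},
  {"xyz": [0.35, -0.44, 0.58], "rot": [-0.15, 0.57, -0.05], "jaw": 1},
  {"xyz": [0.33, -0.45, 0.59], "rot": [-0.14, 0.57, -0.04], "jaw": 1},
  {"xyz": [-0.16, -0.18, 1], "rot": [0, 0, 0], "jaw": 1},
  {"xyz": [-0.16, -0.18, 1], "rot": [0, 0, 0], "jaw": 1},
  {"xyz": [-0.16, -0.18, 1], "rot": [0, 0, 0], "jaw": 1},
  {"xyz": [-0.16, -0.18, 1], "rot": [0, 0, 0], "jaw": 1},
  {"xyz": [-0.16, -0.18, 1], "rot": [0, 0, 0], "jaw": 1},
  {"xyz": [0, 0, 0], "rot": [0, 0, 0], "jaw": 1},
])

```text
clock: 3.02
ee_pos: [0.496, -0.0425, 0.2197]
tcp_rot: [-0.072, 0.893, 0.158, 0.414]
contact_force: [-1.1, -0.3, 0.0]
finger_gap: 0.0952
gripper_force: 0.0
```

```bash
python3 - <<'E'
from h import *; from kin import *
a=cap('side','side1.png');b=cap('top','top1.png')
i=a['pixels'][90:290,180:420,::-1];j=b['pixels'][90:290,190:430,::-1]
cv2.imwrite('pics/v1.png',cv2.resize(np.hstack([i,j]),None,fx=1.66,fy=1.66,interpolation=cv2.INTER_CUBIC))
s=env.state();print(s['ee_pos'],s['qpos'].round(2))
T=tool(20,50);z=T.apply([0,0,1]);bar=np.array([.583,-.005,.14])
print(T.inv().apply(bar+.014*z-s['ee_pos'])/.02,(quat(s['tcp_rot']).inv()*T).as_rotvec(degrees=True)/5)
E
```

```text
[ 0.49551299 -0.04295635  0.22181381] [-0.57  0.23  2.36  1.66  0.65 -0.81]
[-0.07421535 -0.28724909  6.97553861] [0.03307392 0.02496904 0.02233438]
```

View pics/v1.png

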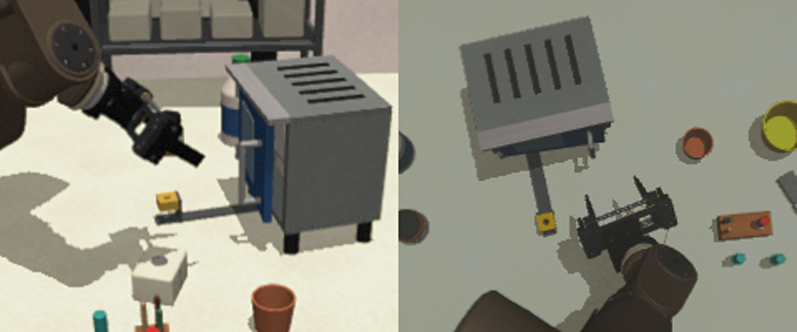

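The gripper is open in front of the handle. Its fingertips are at (588,180) and (635,178) in the top crop and straddle the bar at (591,145). The wide side of the body runs along the closing axis. I'll move in and grip.

>>> carry_out([
  {"xyz": [0, -0.04, 1], "rot": [0, 0, 0], "jaw": 1},
  {"xyz": [0, -0.04, 1], "rot": [0, 0, 0], "jaw": 1},
  {"xyz": [0, -0.04, 1], "rot": [0, 0, 0], "jaw": 1},
  {"xyz": [0, -0.04, 1], "rot": [0, 0, 0], "jaw": 1},
  {"xyz": [0, -0.04, 1], "rot": [0, 0, 0], "jaw": 1},
  {"xyz": [0, -0.04, 1], "rot": [0, 0, 0], "jaw": 1},
  {"xyz": [0, -0.04, 0.9], "rot": [0, 0, 0], "jaw": 1},
  {"xyz": [0, 0, 0], "rot": [0, 0, 0], "jaw": 0.6},
  {"xyz": [0, 0, 0], "rot": [0, 0, 0], "jaw": 0.3},
  {"xyz": [0, 0, 0], "rot": [0, 0, 0], "jaw": 0},
])

```text
clock: 3.95
ee_pos: [0.593, -0.0026, 0.1348]
tcp_rot: [-0.071, 0.892, 0.157, 0.417]
contact_force: [-0.2, -0.2, 0.9]
finger_gap: 0.0803
gripper_force: 0.0
```

>>> carry_out([
  {"xyz": [0, 0, 0], "rot": [0, 0, 0], "jaw": 0},
  {"xyz": [0, 0, 0], "rot": [0, 0, 0], "jaw": 0},
  {"xyz": [0, 0, 0], "rot": [0, 0, 0], "jaw": 0},
  {"xyz": [0, 0, 0], "rot": [0, 0, 0], "jaw": 0},
])

```text
clock: 4.28
ee_pos: [0.5935, -0.0023, 0.1342]
tcp_rot: [-0.071, 0.892, 0.157, 0.417]
contact_force: [1.2, 0.4, 0.1]
finger_gap: 0.0537
gripper_force: 0.0
```

>>> carry_out([
  {"xyz": [0, 0, 0], "rot": [0, 0, 0], "jaw": 0},
  {"xyz": [0, 0, 0], "rot": [0, 0, 0], "jaw": 0},
  {"xyz": [0, 0, 0], "rot": [0, 0, 0], "jaw": 0},
  {"xyz": [0, 0, 0], "rot": [0, 0, 0], "jaw": 0},
  {"xyz": [0, 0, 0], "rot": [0, 0, 0], "jaw": 0},
  {"xyz": [0, 0, 0], "rot": [0, 0, 0], "jaw": 0},
  {"xyz": [0, 0, 0], "rot": [0, 0, 0], "jaw": 0},
  {"xyz": [0, 0, 0], "rot": [0, 0, 0], "jaw": 0},
])

```text
clock: 4.95
ee_pos: [0.5931, -0.0005, 0.1336]
tcp_rot: [-0.072, 0.892, 0.159, 0.417]
contact_force: [0.5, 9.6, -0.5]
finger_gap: 0.0104
gripper_force: 30.0
```

```bash
cat >> kin.py <<'E'
C0=np.array([.71443,.10186]);PSI=.21
def l2w(p):
    c,s=np.cos(PSI),np.sin(PSI);return np.r_[C0[0]+c*p[0]-s*p[1],C0[1]+s*p[0]+c*p[1],p[2]]
def door(th,r,n,z):
    u=np.array([-np.sin(th),-np.cos(th)]);m=np.array([-np.cos(th),np.sin(th)])
    return l2w(np.r_[np.array([-.105,.11])+r*u+n*m,z])
E
python3 - <<'E'
from h import *; from kin import *
s=env.state();print(s['finger_gap'],s['gripper_force'],s['contact_force'],s['ee_pos'])
d=quat(s['tcp_rot']).apply([0,0,1]);g=s['ee_pos']-.0*d
print('bar line lateral offset (m):',quat(s['tcp_rot']).inv().apply(np.array([.583,-.005,.14])-s['ee_pos']))
# anchor: bar point = ee - .014 z ; offset kept in tool frame
off=np.array([0,0,.014]);b0=s['ee_pos']-quat(s['tcp_rot']).apply(off)
th0=.07;corr=b0-door(th0,.19,.032,b0[2]);print(corr)
W=[]
for k in range(1,7):
    th=th0+.55*k/6;T=tool(20-22*k/6,50)
    W.append((door(th,.19,.032,b0[2])+corr*(1-k/6)+T.apply(off),T,3))
plan(s,W,0)
E
```

```text
0.010391458417300926 30.00785082578659 [ 0.50087798  9.60602492 -0.54412717] [ 5.93113761e-01 -4.88933304e-04  1.33607870e-01]
bar line lateral offset (m): [-0.00220044  0.00078156 -0.01257157]
[-0.00060416  0.00090228  0.        ]
[{"xyz": [-0.17, -0.11, -0.21], "rot": [-0.18, 0.0, 0.17], "jaw": 0}, {"xyz": [-0.17, -0.1, -0.2], "rot": [-0.19, 0.0, 0.17], "jaw": 0}, {"xyz": [-0.18, -0.09, -0.21], "rot": [-0.18, -0.01, 0.17], "jaw": 0}, {"xyz": [-0.17, -0.11, -0.2], "rot": [-0.19, 0.0, 0.16], "jaw": 0}, {"xyz": [-0.17, -0.11, -0.21], "rot": [-0.19, 0.0, 0.16], "jaw": 0}, {"xyz": [-0.18, -0.11, -0.2], "rot": [-0.19, 0.0, 0.15], "jaw": 0}, {"xyz": [-0.17, -0.12, -0.2], "rot": [-0.19, 0.0, 0.16], "jaw": 0}, {"xyz": [-0.17, -0.11, -0.2], "rot": [-0.18, 0.0, 0.16], "jaw": 0}, {"xyz": [-0.16, -0.11, -0.21], "rot": [-0.19, 0.0, 0.15], "jaw": 0}, {"xyz": [-0.17, -0.13, -0.2], "rot": [-0.19, 0.0, 0.16], "jaw": 0}]
[{"xyz": [-0.17, -0.12, -0.2], "rot": [-0.18, 0.0, 0.16], "jaw": 0}, {"xyz": [-0.16, -0.12, -0.2], "rot": [-0.19, 0.0, 0.15], "jaw": 0}, {"xyz": [-0.16, -0.14, -0.19], "rot": [-0.19, 0.0, 0.16], "jaw": 0}, {"xyz": [-0.17, -0.13, -0.19], "rot": [-0.19, 0.0, 0.16], "jaw": 0}, {"xyz": [-0.17, -0.12, -0.2], "rot": [-0.18, 0.0, 0.16], "jaw": 0}, {"xyz": [-0.16, -0.14, -0.19], "rot": [-0.19, 0.0, 0.16], "jaw": 0}, {"xyz": [-0.16, -0.14, -0.19], "rot": [-0.19, 0.0, 0.15], "jaw": 0}, {"xyz": [-0.16, -0.13, -0.2], "rot": [-0.18, 0.0, 0.16], "jaw": 0}]
end [0.4944 0.0257 0.1336] [-0.12  0.46  2.53  3.05  0.73 -1.55]
```

>>> carry_out([
  {"xyz": [-0.17, -0.1, -0.2], "rot": [-0.19, 0, 0.17], "jaw": 0},
  {"xyz": [-0.17, -0.1, -0.2], "rot": [-0.19, 0, 0.17], "jaw": 0},
  {"xyz": [-0.18, -0.1, -0.21], "rot": [-0.19, 0, 0.17], "jaw": 0},
  {"xyz": [-0.17, -0.11, -0.2], "rot": [-0.19, 0, 0.16], "jaw": 0},
  {"xyz": [-0.17, -0.11, -0.21], "rot": [-0.19, 0, 0.16], "jaw": 0},
  {"xyz": [-0.18, -0.11, -0.2], "rot": [-0.19, 0, 0.16], "jaw": 0},
  {"xyz": [-0.17, -0.11, -0.2], "rot": [-0.19, 0, 0.16], "jaw": 0},
  {"xyz": [-0.17, -0.11, -0.2], "rot": [-0.18, 0, 0.16], "jaw": 0},
  {"xyz": [-0.16, -0.11, -0.21], "rot": [-0.19, 0, 0.15], "jaw": 0},
  {"xyz": [-0.17, -0.13, -0.2], "rot": [-0.19, 0, 0.16], "jaw": 0},
])

```text
clock: 5.78
ee_pos: [0.537, 0.0083, 0.1337]
tcp_rot: [-0.028, 0.904, 0.062, 0.423]
contact_force: [10.3, 23.4, -5.1]
finger_gap: 0.0103
gripper_force: 30.0
```

>>> carry_out([
  {"xyz": [-0.17, -0.12, -0.2], "rot": [-0.18, 0, 0.16], "jaw": 0},
  {"xyz": [-0.16, -0.12, -0.2], "rot": [-0.19, 0, 0.16], "jaw": 0},
  {"xyz": [-0.16, -0.14, -0.19], "rot": [-0.19, 0, 0.16], "jaw": 0},
  {"xyz": [-0.17, -0.13, -0.19], "rot": [-0.19, 0, 0.16], "jaw": 0},
  {"xyz": [-0.17, -0.12, -0.2], "rot": [-0.18, 0, 0.16], "jaw": 0},
  {"xyz": [-0.16, -0.14, -0.19], "rot": [-0.19, 0, 0.16], "jaw": 0},
  {"xyz": [-0.16, -0.14, -0.19], "rot": [-0.19, 0, 0.15], "jaw": 0},
  {"xyz": [-0.16, -0.13, -0.2], "rot": [-0.18, 0, 0.16], "jaw": 0},
  {"xyz": [0, 0, 0], "rot": [0, 0, 0], "jaw": 0},
])

```text
clock: 6.53
ee_pos: [0.4961, 0.0272, 0.1337]
tcp_rot: [0.008, 0.906, -0.015, 0.424]
contact_force: [11.5, 17.6, -6.2]
finger_gap: 0.0103
gripper_force: 30.0
```

```bash
python3 - <<'E'
from h import *; from kin import *
s=env.state();print(s['ee_pos'],s['qpos'].round(2),s['contact_force'])
b0=s['ee_pos']-quat(s['tcp_rot']).apply([0,0,.014])
th=.62;corr=b0-door(th,.19,.032,b0[2]);print(corr)
f=min(np.arange(0,1.2,.01),key=lambda t:np.linalg.norm(b0-door(t,.19,.032,b0[2])));print('theta',f)
W=[]
for k in range(1,6):
    th=f+.4*k/5;T=tool(-2-16*k/5,50)
    W.append((door(th,.19,.032,b0[2])+T.apply([0,0,.014]),T,3))
plan(s,W,0)
E
```

```text
[0.49608556 0.02717898 0.13372958] [-0.11  0.47  2.53  3.05  0.73 -1.56] [11.47732617 17.6433779  -6.23537068]
[0.00162185 0.00149231 0.        ]
theta 0.62
[{"xyz": [-0.15, -0.11, -0.18], "rot": [-0.16, -0.01, 0.14], "jaw": 0}, {"xyz": [-0.16, -0.1, -0.19], "rot": [-0.17, -0.01, 0.14], "jaw": 0}, {"xyz": [-0.16, -0.09, -0.19], "rot": [-0.16, -0.01, 0.15], "jaw": 0}, {"xyz": [-0.14, -0.14, -0.16], "rot": [-0.16, 0.0, 0.14], "jaw": 0}, {"xyz": [-0.13, -0.13, -0.16], "rot": [-0.17, 0.0, 0.13], "jaw": 0}, {"xyz": [-0.14, -0.13, -0.17], "rot": [-0.16, 0.0, 0.14], "jaw": 0}, {"xyz": [-0.13, -0.14, -0.16], "rot": [-0.16, 0.0, 0.14], "jaw": 0}, {"xyz": [-0.14, -0.14, -0.16], "rot": [-0.17, 0.0, 0.14], "jaw": 0}, {"xyz": [-0.14, -0.13, -0.16], "rot": [-0.16, 0.0, 0.13], "jaw": 0}, {"xyz": [-0.13, -0.15, -0.16], "rot": [-0.16, 0.0, 0.14], "jaw": 0}]
[{"xyz": [-0.13, -0.14, -0.16], "rot": [-0.17, 0.0, 0.14], "jaw": 0}, {"xyz": [-0.14, -0.14, -0.16], "rot": [-0.16, 0.0, 0.13], "jaw": 0}, {"xyz": [-0.13, -0.15, -0.15], "rot": [-0.17, 0.0, 0.14], "jaw": 0}, {"xyz": [-0.13, -0.15, -0.16], "rot": [-0.16, 0.0, 0.14], "jaw": 0}, {"xyz": [-0.13, -0.14, -0.15], "rot": [-0.17, 0.0, 0.13], "jaw": 0}]
end [0.4393 0.0763 0.1336] [ 0.29  0.46  2.55  3.82  0.77 -1.67]
```

```bash
python3 - <<'E'
from h import *; from kin import *
s=env.state()
T0=quat(s['tcp_rot']);p0=s['ee_pos'];z=T0.apply([0,0,1])
p1=p0-.12*z
T1=tool(35,40);T2=tool(20,0)
inn=lambda n,h:door(.62,.185,n,h)
print(inn(-.065,.22),inn(-.03,.22))
plan(s,[(p1,T0,6),(np.array([.40,-.06,.32]),T1,9),(np.array([.47,-.06,.32]),T2,9),(inn(-.07,.32),T2,6),(inn(-.07,.212),T2,6)],.5)
E
```

```text
[ 0.57467629 -0.00802185  0.22      ] [0.54257706 0.00592948 0.22      ]
IK 6 6.04724603725515e-14 [-0.12 -0.06 -0.03 -0.42 -0.07  0.26]
IK 7 8.881784197001252e-15 [-0.11 -0.05 -0.04 -0.48 -0.01  0.35]
IK 8 1.3877787807814457e-15 [-0.1  -0.04 -0.04 -0.4   0.06  0.28]
IK 9 5.901842903277554e-11 [-0.08 -0.02 -0.05 -0.27  0.09  0.17]
IK 10 2.772088114610938e-13 [-0.07 -0.01 -0.05 -0.18  0.1   0.09]
IK 15 1.6653345369377348e-15 [ 0.07  0.   -0.04 -0.09 -0.04  0.16]
IK 16 1.6653345369377348e-15 [ 0.07  0.01 -0.04 -0.1  -0.03  0.16]
IK 17 7.28583859910259e-16 [ 0.07  0.02 -0.05 -0.11 -0.01  0.16]
IK 18 8.326672684688674e-16 [ 0.06  0.02 -0.05 -0.11  0.01  0.15]
[{"xyz": [0.0, 0.0, -1.0], "rot": [0.0, 0.0, 0.0], "jaw": 0.5}, {"xyz": [0.0, 0.0, -1.0], "rot": [0.0, 0.0, 0.0], "jaw": 0.5}, {"xyz": [0.0, 0.0, -1.0], "rot": [0.0, 0.0, 0.0], "jaw": 0.5}, {"xyz": [0.0, 0.0, -1.0], "rot": [0.0, 0.0, 0.0], "jaw": 0.5}, {"xyz": [0.0, 0.0, -1.0], "rot": [0.0, 0.0, 0.0], "jaw": 0.5}, {"xyz": [0.0, 0.0, -1.0], "rot": [0.0, 0.0, 0.0], "jaw": 0.5}, {"xyz": [0.46, 0.5, -0.39], "rot": [0.58, -0.22, -0.58], 
[... 1333 characters left out ...]
 {"xyz": [1.0, -0.08, 0.0], "rot": [0.0, 0.0, 0.0], "jaw": 0.5}, {"xyz": [0.99, -0.08, 0.0], "rot": [0.0, 0.0, 0.0], "jaw": 0.5}, {"xyz": [1.0, -0.08, 0.0], "rot": [0.0, 0.0, 0.0], "jaw": 0.5}, {"xyz": [0.99, -0.08, 0.0], "rot": [0.0, 0.0, 0.0], "jaw": 0.5}]
[{"xyz": [0.0, 0.0, 0.9], "rot": [0.0, 0.0, 0.0], "jaw": 0.5}, {"xyz": [0.0, 0.0, 0.9], "rot": [0.0, 0.0, 0.0], "jaw": 0.5}, {"xyz": [0.0, 0.0, 0.9], "rot": [0.0, 0.0, 0.0], "jaw": 0.5}, {"xyz": [0.0, 0.0, 0.9], "rot": [0.0, 0.0, 0.0], "jaw": 0.5}, {"xyz": [0.0, 0.0, 0.9], "rot": [0.0, 0.0, 0.0], "jaw": 0.5}, {"xyz": [0.01, 0.0, 0.9], "rot": [0.0, 0.0, 0.0], "jaw": 0.5}]
end [ 0.5793 -0.01    0.212 ] [-0.13  0.43  1.68 -0.    1.04  1.09]
```

>>> carry_out([
  {"xyz": [0, 0, 0], "rot": [0, 0, 0], "jaw": 0.6},
  {"xyz": [0, 0, 0], "rot": [0, 0, 0], "jaw": 0.6},
  {"xyz": [0, 0, 0], "rot": [0, 0, 0], "jaw": 0.6},
  {"xyz": [0, 0, 0], "rot": [0, 0, 0], "jaw": 0.6},
  {"xyz": [0, 0, 0], "rot": [0, 0, 0], "jaw": 0.6},
  {"xyz": [0, 0, -0.5], "rot": [0, 0, 0], "jaw": 0.6},
  {"xyz": [0, 0, -1], "rot": [0, 0, 0], "jaw": 0.6},
  {"xyz": [0, 0, -1], "rot": [0, 0, 0], "jaw": 0.6},
  {"xyz": [0, 0, -1], "rot": [0, 0, 0], "jaw": 0.6},
  {"xyz": [0, 0, -1], "rot": [0, 0, 0], "jaw": 0.6},
])

```text
clock: 7.37
ee_pos: [0.4247, 0.0273, 0.1917]
tcp_rot: [0.009, 0.906, -0.019, 0.422]
contact_force: [0.6, 0.5, -0.8]
finger_gap: 0.0567
gripper_force: 0.0
```

```bash
python3 - <<'E'
from h import *; from kin import *
s=env.state();print(s['ee_pos'],s['finger_gap'])
T0=quat(s['tcp_rot']);p0=s['ee_pos'];z=T0.apply([0,0,1])
T1=tool(35,40);T2=tool(20,0)
inn=lambda n,h:door(.62,.185,n,h)
plan(s,[(np.array([.40,-.06,.33]),T1,25),(np.array([.48,-.06,.33]),T2,11),(inn(-.05,.33),T2,5),(inn(-.05,.215),T2,6)],0)
E
```

```text
[0.42471454 0.02731393 0.19169991] 0.05667269883774718
IK 3 2.0972806824559598e-13 [-0.04 -0.02 -0.01 -0.15 -0.02  0.11]
IK 4 1.8116758093711383e-13 [-0.04 -0.02 -0.01 -0.17 -0.01  0.12]
IK 5 1.6209256159527285e-13 [-0.04 -0.02 -0.01 -0.17 -0.    0.12]
IK 6 6.729339308009231e-14 [-0.03 -0.02 -0.02 -0.17  0.01  0.12]
IK 7 2.5729418595687997e-14 [-0.03 -0.02 -0.02 -0.16  0.02  0.11]
[{"xyz": [0.18, 0.18, -0.21], "rot": [0.21, -0.08, -0.21], "jaw": 0}, {"xyz": [0.18, 0.18, -0.21], "rot": [0.21, -0.08, -0.21], "jaw": 0}, {"xyz": [0.18, 0.17, -0.22], "rot": [0.21, -0.08, -0.21], "jaw": 0}, {"xyz": [0.17, 0.17, -0.22], "rot": [0.21, -0.08, -0.21], "jaw": 0}, {"xyz": [0.17, 0.17, -0.23], "rot": [0.21, -0.08, -0.21], "jaw": 0}, {"xyz": [0.16, 0.17, -0.23], "rot": [0.21, -0.08, -0.21], "jaw": 0}, {"xyz": [0.16, 0.17, -0.24], "rot": [0.21, -0.08, -0.21], "jaw": 0}, {"xyz": [0.15, 0.17, -0.24], "rot": [0.21, -0.08, -0.21], "jaw": 0}, {"xyz": [0.15, 0.17, -0.25], "rot": [0.21, -0.08, -0.21], "jaw": 0}, {"xyz": [0.14, 0.17, -0.25], "rot": [0.21, -0.08, -0.21], "jaw": 0}]
[{"xyz": [0.14, 0.16, -0.
[... 1797 characters left out ...]
], "jaw": 0}, {"xyz": [0.96, -0.27, 0.0], "rot": [0.0, 0.0, 0.0], "jaw": 0}, {"xyz": [0.96, -0.27, 0.0], "rot": [0.0, 0.0, 0.0], "jaw": 0}, {"xyz": [0.95, -0.27, 0.0], "rot": [0.0, 0.0, 0.0], "jaw": 0}]
[{"xyz": [0.96, -0.26, 0.0], "rot": [0.0, 0.0, 0.0], "jaw": 0}, {"xyz": [0.0, 0.0, 0.96], "rot": [0.0, 0.0, 0.0], "jaw": 0}, {"xyz": [0.0, 0.0, 0.96], "rot": [0.0, 0.0, 0.0], "jaw": 0}, {"xyz": [0.0, 0.0, 0.96], "rot": [0.0, 0.0, 0.0], "jaw": 0}, {"xyz": [0.0, 0.0, 0.96], "rot": [0.0, 0.0, 0.0], "jaw": 0}, {"xyz": [0.0, 0.0, 0.95], "rot": [0.0, 0.0, 0.0], "jaw": 0}, {"xyz": [0.0, 0.0, 0.96], "rot": [0.0, 0.0, 0.0], "jaw": 0}]
end [ 0.561  -0.0021  0.215 ] [-0.12  0.4   1.72  0.    1.02  1.1 ]
```

>>> carry_out([
  {"xyz": [0.18, 0.18, -0.21], "rot": [0.21, -0.08, -0.21], "jaw": 0.5},
  {"xyz": [0.18, 0.18, -0.21], "rot": [0.21, -0.08, -0.21], "jaw": 0.5},
  {"xyz": [0.18, 0.17, -0.22], "rot": [0.21, -0.08, -0.21], "jaw": 0.5},
  {"xyz": [0.17, 0.17, -0.22], "rot": [0.21, -0.08, -0.21], "jaw": 0.5},
  {"xyz": [0.17, 0.17, -0.23], "rot": [0.21, -0.08, -0.21], "jaw": 0},
  {"xyz": [0.16, 0.17, -0.23], "rot": [0.21, -0.08, -0.21], "jaw": 0},
  {"xyz": [0.16, 0.17, -0.24], "rot": [0.21, -0.08, -0.21], "jaw": 0},
  {"xyz": [0.15, 0.17, -0.24], "rot": [0.21, -0.08, -0.21], "jaw": 0},
  {"xyz": [0.15, 0.17, -0.25], "rot": [0.21, -0.08, -0.21], "jaw": 0},
  {"xyz": [0.14, 0.17, -0.25], "rot": [0.21, -0.08, -0.21], "jaw": 0},
])

```text
clock: 8.2
ee_pos: [0.4154, -0.0078, 0.2471]
tcp_rot: [-0.036, 0.915, 0.103, 0.388]
contact_force: [-0.3, -0.4, 0.4]
finger_gap: 0.0127
gripper_force: 0.0
```

>>> carry_out([
  {"xyz": [0.14, 0.16, -0.25], "rot": [0.21, -0.08, -0.21], "jaw": 0},
  {"xyz": [0.13, 0.16, -0.26], "rot": [0.21, -0.08, -0.21], "jaw": 0},
  {"xyz": [0.13, 0.16, -0.26], "rot": [0.21, -0.08, -0.21], "jaw": 0},
  {"xyz": [0.12, 0.16, -0.26], "rot": [0.21, -0.07, -0.21], "jaw": 0},
  {"xyz": [0.12, 0.15, -0.27], "rot": [0.21, -0.08, -0.21], "jaw": 0},
  {"xyz": [0.11, 0.15, -0.27], "rot": [0.21, -0.07, -0.21], "jaw": 0},
  {"xyz": [0.11, 0.15, -0.28], "rot": [0.21, -0.08, -0.22], "jaw": 0},
  {"xyz": [0.1, 0.15, -0.28], "rot": [0.21, -0.07, -0.21], "jaw": 0},
  {"xyz": [0.1, 0.14, -0.28], "rot": [0.21, -0.08, -0.22], "jaw": 0},
  {"xyz": [0.1, 0.14, -0.28], "rot": [0.22, -0.07, -0.21], "jaw": 0},
])

```text
clock: 9.03
ee_pos: [0.4057, -0.0425, 0.3023]
tcp_rot: [-0.08, 0.907, 0.223, 0.348]
contact_force: [0.0, 0.5, 0.2]
finger_gap: 0.0005
gripper_force: 0.0
```

>>> carry_out([
  {"xyz": [0.09, 0.13, -0.29], "rot": [0.21, -0.08, -0.22], "jaw": 0},
  {"xyz": [0.09, 0.13, -0.29], "rot": [0.22, -0.07, -0.21], "jaw": 0},
  {"xyz": [0.08, 0.13, -0.29], "rot": [0.21, -0.08, -0.22], "jaw": 0},
  {"xyz": [0.08, 0.12, -0.3], "rot": [0.22, -0.07, -0.21], "jaw": 0},
  {"xyz": [0.07, 0.12, -0.3], "rot": [0.21, -0.08, -0.22], "jaw": 0},
  {"xyz": [0.23, 0.21, 0.19], "rot": [-0.1, -0.72, 0.26], "jaw": 0},
  {"xyz": [0.24, 0.2, 0.18], "rot": [-0.09, -0.72, 0.26], "jaw": 0},
  {"xyz": [0.26, 0.19, 0.16], "rot": [-0.1, -0.72, 0.26], "jaw": 0},
  {"xyz": [0.27, 0.19, 0.15], "rot": [-0.09, -0.72, 0.26], "jaw": 0},
  {"xyz": [0.29, 0.18, 0.13], "rot": [-0.09, -0.72, 0.26], "jaw": 0},
])

```text
clock: 9.87
ee_pos: [0.4375, -0.0599, 0.3301]
tcp_rot: [-0.056, 0.953, 0.237, 0.181]
contact_force: [1.0, -0.0, 0.5]
finger_gap: 0.0006
gripper_force: 0.0
```

>>> carry_out([
  {"xyz": [0.3, 0.17, 0.12], "rot": [-0.1, -0.72, 0.26], "jaw": 0},
  {"xyz": [0.31, 0.17, 0.1], "rot": [-0.09, -0.73, 0.26], "jaw": 0},
  {"xyz": [0.32, 0.16, 0.08], "rot": [-0.1, -0.72, 0.26], "jaw": 0},
  {"xyz": [0.33, 0.15, 0.06], "rot": [-0.09, -0.73, 0.27], "jaw": 0},
  {"xyz": [0.33, 0.14, 0.04], "rot": [-0.1, -0.72, 0.26], "jaw": 0},
  {"xyz": [0.34, 0.13, 0.02], "rot": [-0.09, -0.73, 0.27], "jaw": 0},
  {"xyz": [0, 0, 0], "rot": [0, 0, 0], "jaw": 0},
])

```text
clock: 10.45
ee_pos: [0.4826, -0.0596, 0.3293]
tcp_rot: [0.001, 0.985, 0.174, -0.001]
contact_force: [1.0, 0.4, -0.4]
finger_gap: 0.0002
gripper_force: 0.0
```

```bash
python3 - <<'E'
from h import *; from kin import *
s=env.state();print(s['ee_pos'],s['finger_gap'],s['qpos'].round(2))
a=cap('side');b=cap('top')
i=a['pixels'][90:290,180:420,::-1];j=b['pixels'][90:290,190:430,::-1]
cv2.imwrite('pics/v2.png',cv2.resize(np.hstack([i,j]),None,fx=1.66,fy=1.66,interpolation=cv2.INTER_CUBIC))
T2=tool(20,0);inn=lambda n,h:door(.62,.185,n,h)
plan(s,[(inn(-.05,.33),T2,5),(inn(-.05,.215),T2,6)],0)
E
```

```text
[ 0.48262207 -0.05960782  0.32931834] 0.00019749865497477223 [-0.26  0.18  1.71 -0.    1.25  0.97]
[{"xyz": [0.93, -0.27, -0.01], "rot": [0.0, 0.01, 0.0], "jaw": 0}, {"xyz": [0.93, -0.27, -0.01], "rot": [0.0, 0.01, 0.0], "jaw": 0}, {"xyz": [0.93, -0.28, -0.01], "rot": [0.0, 0.0, 0.0], "jaw": 0}, {"xyz": [0.94, -0.27, -0.01], "rot": [0.0, 0.01, 0.0], "jaw": 0}, {"xyz": [0.93, -0.28, 0.0], "rot": [0.01, 0.0, 0.0], "jaw": 0}, {"xyz": [0.0, 0.0, 0.96], "rot": [0.0, 0.0, 0.0], "jaw": 0}, {"xyz": [0.0, 0.0, 0.96], "rot": [0.0, 0.0, 0.0], "jaw": 0}, {"xyz": [0.0, 0.0, 0.96], "rot": [0.0, 0.0, 0.0], "jaw": 0}, {"xyz": [0.0, 0.0, 0.96], "rot": [0.0, 0.0, 0.0], "jaw": 0}, {"xyz": [0.0, 0.0, 0.95], "rot": [0.0, 0.0, 0.0], "jaw": 0}]
[{"xyz": [0.0, 0.0, 0.96], "rot": [0.0, 0.0, 0.0], "jaw": 0}]
end [ 0.5608 -0.002   0.215 ] [-0.12  0.4   1.72  0.    1.02  1.1 ]
```

View pics/v2.png

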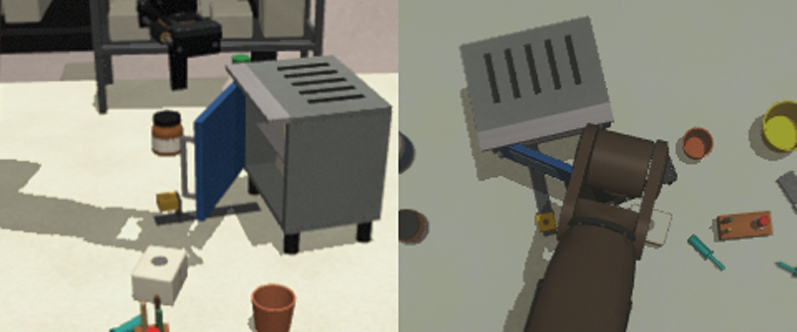

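The door is open about 0.62 rad, and the panel runs from (495,148) to (572,177) in the top crop. The turquoise look-alikes at (705,252) and (790,270) have toppled while the arm was far from them; they stood free on their shafts. I'll go inside the door and push it.

>>> carry_out([
  {"xyz": [0.93, -0.27, 0], "rot": [0, 0, 0], "jaw": 0},
  {"xyz": [0.93, -0.27, 0], "rot": [0, 0, 0], "jaw": 0},
  {"xyz": [0.93, -0.28, 0], "rot": [0, 0, 0], "jaw": 0},
  {"xyz": [0.93, -0.27, 0], "rot": [0, 0, 0], "jaw": 0},
  {"xyz": [0.93, -0.28, 0], "rot": [0, 0, 0], "jaw": 0},
  {"xyz": [0, 0, 0.95], "rot": [0, 0, 0], "jaw": 0},
  {"xyz": [0, 0, 0.95], "rot": [0, 0, 0], "jaw": 0},
  {"xyz": [0, 0, 0.95], "rot": [0, 0, 0], "jaw": 0},
  {"xyz": [0, 0, 0.95], "rot": [0, 0, 0], "jaw": 0},
  {"xyz": [0, 0, 0.95], "rot": [0, 0, 0], "jaw": 0},
])

```text
clock: 11.38
ee_pos: [0.5586, -0.0029, 0.2343]
tcp_rot: [-0.0, 0.985, 0.174, 0.001]
contact_force: [0.2, 0.1, -0.0]
finger_gap: 0.0007
gripper_force: 0.0
```

```bash
python3 - <<'E'
from h import *; from kin import *
s=env.state();print(s['ee_pos'],s['contact_force'])
W=[];T2=tool(20,0)
# finger half-extent ~12 along its closing axis
for k in range(0,8):
    th=.62+1.05*k/7
    W.append((door(th,.185-.03*k/7,-.015-.012,.222),T2,3 if k==0 else 3))
plan(s,W,0)
E
```

```text
[ 0.55855648 -0.0028677   0.23430273] [ 0.23468553  0.0933677  -0.03463957]
[{"xyz": [-0.24, -0.26, 0.2], "rot": [0.0, -0.01, 0.0], "jaw": 0}, {"xyz": [-0.24, -0.26, 0.21], "rot": [0.0, -0.01, 0.0], "jaw": 0}, {"xyz": [-0.23, -0.27, 0.2], "rot": [0.0, 0.0, 0.0], "jaw": 0}, {"xyz": [-0.3, -0.34, 0.0], "rot": [0.0, 0.0, 0.0], "jaw": 0}, {"xyz": [-0.31, -0.34, 0.0], "rot": [0.0, 0.0, 0.0], "jaw": 0}, {"xyz": [-0.3, -0.34, 0.0], "rot": [0.0, 0.0, 0.0], "jaw": 0}, {"xyz": [-0.24, -0.37, 0.0], "rot": [0.0, 0.0, 0.0], "jaw": 0}, {"xyz": [-0.25, -0.38, 0.0], "rot": [0.0, 0.0, 0.0], "jaw": 0}, {"xyz": [-0.24, -0.37, 0.0], "rot": [0.0, 0.0, 0.0], "jaw": 0}, {"xyz": [-0.18, -0.4, 0.0], "rot": [0.0, 0.0, 0.0], "jaw": 0}]
[{"xyz": [-0.18, -0.4, 0.0], "rot": [0.0, 0.0, 0.0], "jaw": 0}, {"xyz": [-0.19, -0.39, 0.01], "rot": [0.0, 0.0, 0.0], "jaw": 0}, {"xyz": [-0.11, -0.41, 0.0], "rot": [0.0, 0.0, 0.0], "jaw": 0}, {"xyz": [-0.12, -0.41, 0.0], "rot": [0.0, 0.0, 0.0], "jaw": 0}, {"xyz": [-0.11, -0.41, 0.0], "rot": [0.0, 0.0, 0.0], "jaw": 0}, {"xyz": [-0.05, -0.41, 0.0], "rot": [0.0, 0.0, 0.0], "jaw": 0}, {"xyz": [-0.06, -0.41, 0.0], "rot": [0.0, 0.0, 0.0], "jaw": 0}, {"xyz": [-0.05, -0.41, 0.0], "rot": [0.0, 0.0, 0.0], "jaw": 0}, {"xyz": [0.01, -0.4, 0.0], "rot": [0.0, 0.0, 0.0], "jaw": 0}, {"xyz": [0.01, -0.4, 0.0], "rot": [0.0, 0.0, 0.0], "jaw": 0}]
[{"xyz": [0.0, -0.41, 0.0], "rot": [0.0, 0.0, 0.0], "jaw": 0}, {"xyz": [0.07, -0.39, 0.0], "rot": [0.0, 0.0, 0.0], "jaw": 0}, {"xyz": [0.07, -0.38, 0.0], "rot": [0.0, 0.0, 0.0], "jaw": 0}, {"xyz": [0.07, -0.39, 0.0], "rot": [0.0, 0.0, 0.0], "jaw": 0}]
end [0.4378 0.1437 0.2219] [0.17 0.25 1.93 0.   0.96 1.39]
```

>>> carry_out([
  {"xyz": [-0.24, -0.26, 0.2], "rot": [0, 0, 0], "jaw": 0},
  {"xyz": [-0.24, -0.26, 0.2], "rot": [0, 0, 0], "jaw": 0},
  {"xyz": [-0.23, -0.27, 0.2], "rot": [0, 0, 0], "jaw": 0},
  {"xyz": [-0.3, -0.34, 0], "rot": [0, 0, 0], "jaw": 0},
  {"xyz": [-0.3, -0.34, 0], "rot": [0, 0, 0], "jaw": 0},
  {"xyz": [-0.3, -0.34, 0], "rot": [0, 0, 0], "jaw": 0},
  {"xyz": [-0.24, -0.37, 0], "rot": [0, 0, 0], "jaw": 0},
  {"xyz": [-0.25, -0.38, 0], "rot": [0, 0, 0], "jaw": 0},
  {"xyz": [-0.24, -0.37, 0], "rot": [0, 0, 0], "jaw": 0},
  {"xyz": [-0.18, -0.4, 0], "rot": [0, 0, 0], "jaw": 0},
])

```text
clock: 12.22
ee_pos: [0.4887, 0.0435, 0.2228]
tcp_rot: [-0.0, 0.985, 0.174, 0.0]
contact_force: [1.2, -1.8, 0.2]
finger_gap: 0.0005
gripper_force: 0.5
```

>>> carry_out([
  {"xyz": [-0.18, -0.4, 0], "rot": [0, 0, 0], "jaw": 0},
  {"xyz": [-0.18, -0.4, 0], "rot": [0, 0, 0], "jaw": 0},
  {"xyz": [-0.11, -0.41, 0], "rot": [0, 0, 0], "jaw": 0},
  {"xyz": [-0.12, -0.41, 0], "rot": [0, 0, 0], "jaw": 0},
  {"xyz": [-0.11, -0.41, 0], "rot": [0, 0, 0], "jaw": 0},
  {"xyz": [-0.05, -0.41, 0], "rot": [0, 0, 0], "jaw": 0},
  {"xyz": [-0.05, -0.41, 0], "rot": [0, 0, 0], "jaw": 0},
  {"xyz": [-0.05, -0.41, 0], "rot": [0, 0, 0], "jaw": 0},
  {"xyz": [0, -0.4, 0], "rot": [0, 0, 0], "jaw": 0},
  {"xyz": [0, -0.4, 0], "rot": [0, 0, 0], "jaw": 0},
])

```text
clock: 13.05
ee_pos: [0.4454, 0.1142, 0.2226]
tcp_rot: [-0.0, 0.985, 0.174, -0.0]
contact_force: [-0.1, -0.9, 0.3]
finger_gap: 0.0002
gripper_force: 0.6
```

>>> carry_out([
  {"xyz": [0, -0.4, 0], "rot": [0, 0, 0], "jaw": 0},
  {"xyz": [0.07, -0.39, 0], "rot": [0, 0, 0], "jaw": 0},
  {"xyz": [0.07, -0.39, 0], "rot": [0, 0, 0], "jaw": 0},
  {"xyz": [0.07, -0.39, 0], "rot": [0, 0, 0], "jaw": 0},
  {"xyz": [0, 0, 0], "rot": [0, 0, 0], "jaw": 0},
])

```text
clock: 13.47
ee_pos: [0.4388, 0.1457, 0.2226]
tcp_rot: [-0.0, 0.985, 0.174, 0.0]
contact_force: [0.2, 1.0, 0.4]
finger_gap: 0.0004
gripper_force: 0.0
```

```bash
python3 - <<'E'
from h import *; from kin import *
s=env.state();print(s['ee_pos'],s['contact_force'],s['qpos'].round(2))
a=cap('side');b=cap('top')
import pickle;pickle.dump((a,b),open('c3.pkl','wb'))
i=a['pixels'][120:360,190:390,::-1];j=b['pixels'][90:290,220:460,::-1]
cv2.imwrite('pics/v3.png',np.hstack([cv2.resize(i,(400,480),interpolation=cv2.INTER_CUBIC),cv2.resize(j,(400,333),interpolation=cv2.INTER_CUBIC) if 0 else cv2.copyMakeBorder(cv2.resize(j,(400,333),interpolation=cv2.INTER_CUBIC),0,147,0,0,cv2.BORDER_CONSTANT)]))
E
```

```text
[0.43881864 0.14566676 0.22259476] [0.24555788 0.96704302 0.37601711] [0.18 0.25 1.93 0.   0.96 1.4 ]
```

View pics/v3.png

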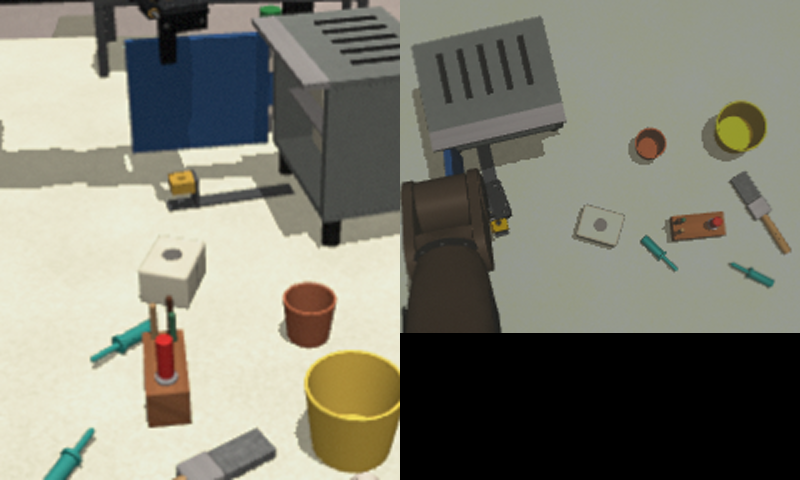

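```bash
python3 - <<'E'
from h import *; from kin import *
import pickle
a,b=pickle.load(open('c3.pkl','rb'));a0,b0=pickle.load(open('c0.pkl','rb'))
for th in (1.55,1.6,1.65,1.7,1.75): print(th,[proj(a,door(th,r,-.015,z))[0].round(1).tolist() for r,z in((.22,.065),(.22,.255),(.01,.065))],'obs',(190+134/2,120+152/2),(190+127/2,120+38/2))
def red(c):
    p=c['pixels'].astype(int);m=(p[...,0]>120)&(p[...,1]<60)&(p[...,2]<60);v,u=np.nonzero(m)
    k=(u>200)&(u<450)&(v>150)&(v<340);v,u=v[k],u[k];return u,v
for c in(a,b):
    u,v=red(c);print(len(u),u.mean(),v.mean(),u.min(),u.max(),v.min(),v.max())
ua,va=red(a);ub,vb=red(b)
print('grip',tri((a,(ua.mean(),va.mean())),(b,(ub.mean(),vb.mean()))))
# model: project grip cylinder surface to predict silhouettes
from scipy.optimize import least_squares
def cyl(x,y):
    t=np.linspace(0,2*np.pi,40);return np.array([[x+.01*np.cos(k),y+.01*np.sin(k),z] for z in(.057,.1075) for k in t])
def cen(c,x,y):
    h=cv2.convexHull(proj(c,cyl(x,y)).astype(np.float32));m=cv2.moments(h);return np.array([m['m10']/m['m00'],m['m01']/m['m00']])
f=least_squares(lambda x:np.r_[cen(a,*x)-[ua.mean(),va.mean()],cen(b,*x)-[ub.mean(),vb.mean()]],[.4375,-.356],diff_step=1e-4);print('pin xy',f.x,f.fun)
# eye: dark centroid inside yellow
for c,(u0,v0) in((a0,(281,209)),(b0,(279,223.5))):
    p=c['pixels'].astype(int);print(p[int(v0)-5:int(v0)+6,int(u0)-6:int(u0)+7,0])
E
```

```text
1.55 [[256.7, 201.2], [252.5, 144.5], [320.9, 192.1]] obs (257.0, 196.0) (253.5, 139.0)
1.6 [[255.9, 199.6], [251.8, 143.2], [320.7, 192.0]] obs (257.0, 196.0) (253.5, 139.0)
1.65 [[255.4, 198.0], [251.2, 141.9], [320.4, 192.0]] obs (257.0, 196.0) (253.5, 139.0)
1.7 [[255.0, 196.4], [250.8, 140.6], [320.2, 191.9]] obs (257.0, 196.0) (253.5, 139.0)
1.75 [[254.7, 194.8], [250.6, 139.2], [319.9, 191.9]] obs (257.0, 196.0) (253.5, 139.0)
114 272.2456140350877 296.3333333333333 268 276 287 308
19 410.0 222.47368421052633 408 412 220 225
grip (array([ 0.43952682, -0.35782939,  0.08828687]), [np.float64(0.00029724126177296947), np.float64(0.0002972412617729926)])
pin xy [ 0.43954682 -0.35481811] [ 0.04150163  1.07963196 -1.11067812  0.06028375]
[[241 241 240 240 241 241 240 241 241 239 226 224 240]
 [241 239 239 238 237 236 236 233 234 230 181 156 219]
 [233 231 231 228 229 227 226 223 223 222 190 114 152]
 [219 223 222 220 219 216 210 217 221 224 221 137 110]
 [215 222 222 203 180 175 168 189 220 224 225 163 104]
 [211 224 222 205 167 156 165 188 221 223 224 194 111]
 [187 223 224 223 211 
[... 159 characters left out ...]
3 126 132 133 134 134 135 135 133  96]
 [130 123 131 131 133 132 133 133 135 136 135 135 103]]
[[ 85  77  77  77  95 115 117 138 160 162  98 156 160]
 [102 116 118 158 162 162 162 162 162 161 114 156 161]
 [157 162 163 161 162 161 162 161 161 162 141 159 161]
 [146 160 161 162 162 147 151 161 162 162 123 157 161]
 [137 160 161 163 128  77  75 119 158 162 162 141 159]
 [135 159 163 156  98  62  57  84 156 162 162 122 157]
 [113 158 162 162 111  80  61 111 157 163 162 162 162]
 [115 157 162 163 155 127 109 148 161 161 161 122 157]
 [118 135 159 162 162 161 161 162 162 162 162 142 159]
 [118 133 159 162 162 162 161 162 161 161 139 115 118]
 [119 121 157 161 161 161 139 115  91  66  63  73 154]]
```

```bash
python3 - <<'E'
from h import *; from kin import *
s=env.state();T0=quat(s['tcp_rot']);T=tool(100,0);p=s['ee_pos']
Tm=tool(60,0)
plan(s,[(p+[.01,-.05,.0],T0,3),(p+[.03,-.09,.07],T0,4),(np.array([.47,-.15,.28]),tool(65,0),11),(np.array([.4395,-.3555,.18]),T,12)],.6)
E
```

```text
[{"xyz": [-0.13, 0.84, 0.0], "rot": [0.0, 0.0, 0.0], "jaw": 0.6}, {"xyz": [-0.13, 0.84, 0.0], "rot": [0.0, 0.0, 0.0], "jaw": 0.6}, {"xyz": [-0.13, 0.84, 0.0], "rot": [0.0, 0.0, 0.0], "jaw": 0.6}, {"xyz": [0.06, 0.56, -0.88], "rot": [0.0, 0.0, 0.0], "jaw": 0.6}, {"xyz": [0.07, 0.55, -0.87], "rot": [0.0, 0.0, 0.0], "jaw": 0.6}, {"xyz": [0.06, 0.56, -0.88], "rot": [0.0, 0.0, 0.0], "jaw": 0.6}, {"xyz": [0.07, 0.55, -0.87], "rot": [0.0, 0.0, 0.0], "jaw": 0.6}, {"xyz": [-0.32, 0.88, 0.06], "rot": [0.0, 0.0, -0.82], "jaw": 0.6}, {"xyz": [-0.38, 0.85, 0.06], "rot": [0.0, 0.0, -0.82], "jaw": 0.6}, {"xyz": [-0.44, 0.82, 0.06], "rot": [0.0, 0.0, -0.82], "jaw": 0.6}]
[{"xyz": [-0.49, 0.79, 0.06], "rot": [0.0, 0.0, -0.82], "jaw": 0.6}, {"xyz": [-0.55, 0.75, 0.06], "rot": [0.0, 0.0, -0.82], "jaw": 0.6}, {"xyz": [-0.6, 0.71, 0.05], "rot": [0.0, 0.0, -0.81], "jaw": 0.6}, {"xyz": [-0.65, 0.67, 0.06], "rot": [0.0, 0.0, -0.82], "jaw": 0.6}, {"xyz": [-0.7, 0.62, 0.05], "rot": [0.0, 0.0, -0.81], "jaw": 0.6}, {"xyz": [-0.74, 0.57, 0.06], "rot": [0.0, 0.0, -0.82], "jaw": 0.6}, {"xyz": [-0.77, 0.51, 0.05], 
[... 295 characters left out ...]
], "jaw": 0.6}, {"xyz": [-0.86, 0.12, 0.41], "rot": [0.0, 0.0, -0.58], "jaw": 0.6}, {"xyz": [-0.86, 0.07, 0.42], "rot": [0.0, 0.0, -0.58], "jaw": 0.6}, {"xyz": [-0.87, 0.03, 0.41], "rot": [0.0, 0.0, -0.59], "jaw": 0.6}, {"xyz": [-0.87, -0.01, 0.42], "rot": [0.0, 0.0, -0.58], "jaw": 0.6}, {"xyz": [-0.86, -0.06, 0.41], "rot": [0.0, 0.0, -0.59], "jaw": 0.6}, {"xyz": [-0.86, -0.1, 0.42], "rot": [0.0, 0.0, -0.58], "jaw": 0.6}, {"xyz": [-0.85, -0.14, 0.41], "rot": [0.0, 0.0, -0.59], "jaw": 0.6}, {"xyz": [-0.85, -0.19, 0.42], "rot": [0.0, 0.0, -0.58], "jaw": 0.6}, {"xyz": [-0.83, -0.23, 0.41], "rot": [0.0, 0.0, -0.59], "jaw": 0.6}]
end [ 0.4395 -0.3555  0.1801] [-0.8   0.44  1.75  0.    0.95 -0.97]
```

>>> carry_out([
  {"xyz": [-0.13, 0.84, 0], "rot": [0, 0, 0], "jaw": 0},
  {"xyz": [-0.13, 0.84, 0], "rot": [0, 0, 0], "jaw": 0},
  {"xyz": [-0.13, 0.84, 0], "rot": [0, 0, 0], "jaw": 0},
  {"xyz": [0.06, 0.56, -0.88], "rot": [0, 0, 0], "jaw": 0},
  {"xyz": [0.07, 0.55, -0.88], "rot": [0, 0, 0], "jaw": 0},
  {"xyz": [0.06, 0.56, -0.88], "rot": [0, 0, 0], "jaw": 0.6},
  {"xyz": [0.07, 0.55, -0.88], "rot": [0, 0, 0], "jaw": 0.6},
  {"xyz": [-0.32, 0.88, 0.06], "rot": [0, 0, -0.82], "jaw": 0.6},
  {"xyz": [-0.38, 0.85, 0.06], "rot": [0, 0, -0.82], "jaw": 0.6},
  {"xyz": [-0.44, 0.82, 0.06], "rot": [0, 0, -0.82], "jaw": 0.6},
])

```text
clock: 14.4
ee_pos: [0.469, -0.0026, 0.2896]
tcp_rot: [0.0, 0.96, 0.28, 0.0]
contact_force: [1.1, 0.4, 0.3]
finger_gap: 0.0286
gripper_force: 0.0
```

>>> carry_out([
  {"xyz": [-0.49, 0.79, 0.06], "rot": [0, 0, -0.82], "jaw": 0.6},
  {"xyz": [-0.55, 0.75, 0.06], "rot": [0, 0, -0.82], "jaw": 0.6},
  {"xyz": [-0.6, 0.71, 0.06], "rot": [0, 0, -0.82], "jaw": 0.6},
  {"xyz": [-0.65, 0.67, 0.06], "rot": [0, 0, -0.82], "jaw": 0.6},
  {"xyz": [-0.7, 0.62, 0.06], "rot": [0, 0, -0.82], "jaw": 0.6},
  {"xyz": [-0.74, 0.57, 0.06], "rot": [0, 0, -0.82], "jaw": 0.6},
  {"xyz": [-0.77, 0.51, 0.06], "rot": [0, 0, -0.82], "jaw": 0.6},
  {"xyz": [-0.81, 0.45, 0.06], "rot": [0, 0, -0.82], "jaw": 0.6},
  {"xyz": [-0.83, 0.25, 0.42], "rot": [0, 0, -0.58], "jaw": 0.6},
  {"xyz": [-0.84, 0.2, 0.42], "rot": [0, 0, -0.58], "jaw": 0.6},
])

```text
clock: 15.23
ee_pos: [0.4648, -0.186, 0.2629]
tcp_rot: [0.0, 0.814, 0.581, 0.0]
contact_force: [0.3, -0.0, -0.1]
finger_gap: 0.0572
gripper_force: 0.0
```

>>> carry_out([
  {"xyz": [-0.85, 0.16, 0.42], "rot": [0, 0, -0.58], "jaw": 0.6},
  {"xyz": [-0.86, 0.12, 0.42], "rot": [0, 0, -0.58], "jaw": 0.6},
  {"xyz": [-0.86, 0.07, 0.42], "rot": [0, 0, -0.58], "jaw": 0.6},
  {"xyz": [-0.87, 0.03, 0.42], "rot": [0, 0, -0.58], "jaw": 0.6},
  {"xyz": [-0.87, -0.01, 0.42], "rot": [0, 0, -0.58], "jaw": 0.6},
  {"xyz": [-0.86, -0.06, 0.42], "rot": [0, 0, -0.58], "jaw": 0.6},
  {"xyz": [-0.86, -0.1, 0.42], "rot": [0, 0, -0.58], "jaw": 0.6},
  {"xyz": [-0.85, -0.14, 0.42], "rot": [0, 0, -0.58], "jaw": 0.6},
  {"xyz": [-0.85, -0.19, 0.4], "rot": [0, 0, -0.58], "jaw": 0.6},
  {"xyz": [0, 0, 0], "rot": [0, 0, 0], "jaw": 0.6},
])

```text
clock: 16.07
ee_pos: [0.4412, -0.3413, 0.1862]
tcp_rot: [-0.001, 0.662, 0.749, -0.0]
contact_force: [-1.5, -0.1, 0.0]
finger_gap: 0.0571
gripper_force: 0.0
```

```bash
python3 - <<'E'
from h import *; from kin import *
s=env.state();print(s['ee_pos'],s['qpos'].round(2),s['finger_gap'])
a=cap('side');b=cap('top')
i=a['pixels'][200:360,190:350,::-1];j=b['pixels'][90:290,220:460,::-1]
cv2.imwrite('pics/v4.png',np.hstack([cv2.resize(i,(400,400),interpolation=cv2.INTER_CUBIC),cv2.copyMakeBorder(cv2.resize(j,(400,333),interpolation=cv2.INTER_CUBIC),0,67,0,0,cv2.BORDER_CONSTANT)]))
T=tool(100,0)
plan(s,[(np.array([.4395,-.3555,.16]),T,3),(np.array([.4395,-.3555,.068]),T,6)],.6)
E
```

```text
[ 0.44122744 -0.34128698  0.18617062] [-0.78  0.43  1.76 -0.    0.96 -0.9 ] 0.05713599552074188
[{"xyz": [-0.23, -0.06, 0.44], "rot": [0.0, 0.0, -0.2], "jaw": 0.6}, {"xyz": [-0.23, -0.06, 0.43], "rot": [-0.01, -0.01, -0.2], "jaw": 0.6}, {"xyz": [-0.23, -0.06, 0.44], "rot": [0.0, 0.0, -0.19], "jaw": 0.6}, {"xyz": [0.0, 0.0, 0.77], "rot": [0.0, 0.0, 0.0], "jaw": 0.6}, {"xyz": [0.0, 0.0, 0.77], "rot": [0.0, 0.0, 0.0], "jaw": 0.6}, {"xyz": [0.0, 0.0, 0.76], "rot": [0.0, 0.0, 0.0], "jaw": 0.6}, {"xyz": [0.0, 0.0, 0.77], "rot": [0.0, 0.0, 0.0], "jaw": 0.6}, {"xyz": [0.0, 0.0, 0.76], "rot": [0.0, 0.0, 0.0], "jaw": 0.6}, {"xyz": [0.0, 0.0, 0.77], "rot": [0.0, 0.0, 0.0], "jaw": 0.6}]
end [ 0.4396 -0.3554  0.068 ] [-0.8   0.6   1.85 -0.    0.7  -0.97]
```

View pics/v4.png

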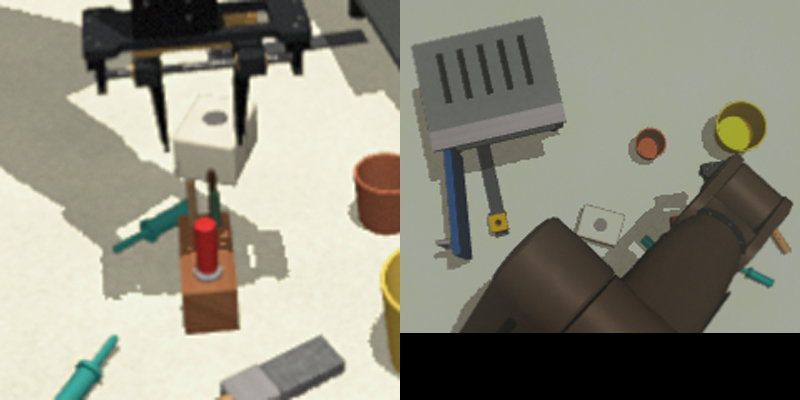

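The open door runs from (450,150) to (462,255), a little past square, and the eyelet at (498,224) is free. The fingers straddle the red pin at side crop (205,245). I'll go down and grip.

>>> carry_out([
  {"xyz": [-0.23, -0.06, 0.44], "rot": [0, 0, -0.2], "jaw": 0.6},
  {"xyz": [-0.23, -0.06, 0.44], "rot": [0, 0, -0.2], "jaw": 0.6},
  {"xyz": [-0.23, -0.06, 0.44], "rot": [0, 0, -0.2], "jaw": 0.6},
  {"xyz": [0, 0, 0.77], "rot": [0, 0, 0], "jaw": 0.6},
  {"xyz": [0, 0, 0.77], "rot": [0, 0, 0], "jaw": 0.6},
  {"xyz": [0, 0, 0.77], "rot": [0, 0, 0], "jaw": 0.6},
  {"xyz": [0, 0, 0.77], "rot": [0, 0, 0], "jaw": 0.6},
  {"xyz": [0, 0, 0.77], "rot": [0, 0, 0], "jaw": 0.6},
  {"xyz": [0, 0, 0.77], "rot": [0, 0, 0], "jaw": 0.6},
  {"xyz": [0, 0, 0], "rot": [0, 0, 0], "jaw": 0.3},
])

```text
clock: 17.0
ee_pos: [0.4395, -0.352, 0.0659]
tcp_rot: [-0.002, 0.642, 0.766, 0.0]
contact_force: [0.1, 0.1, -0.0]
finger_gap: 0.054
gripper_force: 0.0
```

>>> carry_out([
  {"xyz": [0, 0, 0], "rot": [0, 0, 0], "jaw": 0},
  {"xyz": [0, 0, 0], "rot": [0, 0, 0], "jaw": 0},
  {"xyz": [0, 0, 0], "rot": [0, 0, 0], "jaw": 0},
  {"xyz": [0, 0, 0], "rot": [0, 0, 0], "jaw": 0},
  {"xyz": [0, 0, 0], "rot": [0, 0, 0], "jaw": 0},
  {"xyz": [0, 0, 0], "rot": [0, 0, 0], "jaw": 0},
  {"xyz": [0, 0, 0], "rot": [0, 0, 0], "jaw": 0},
])

```text
clock: 17.58
ee_pos: [0.4405, -0.3532, 0.0695]
tcp_rot: [0.0, 0.643, 0.766, -0.0]
contact_force: [-2.2, -0.5, 6.4]
finger_gap: 0.0193
gripper_force: 30.0
```

```bash
python3 - <<'E'
from h import *; from kin import *
s=env.state();print(s['ee_pos'],s['finger_gap'],s['gripper_force'],s['contact_force'])
T=tool(100,0);p=s['ee_pos']
plan(s,[(p+[0,0,.09],T,6),(np.array([.48,-.15,.26]),T,12),(np.array([.451,.101,.18]),T,14)],0)
E
```

```text
[ 0.44050747 -0.35322898  0.06953605] 0.019280710306721023 30.001390278339386 [-2.24713562 -0.50459659  6.38665084]
[{"xyz": [0.0, 0.0, -0.75], "rot": [0.0, 0.0, 0.0], "jaw": 0}, {"xyz": [0.0, 0.0, -0.75], "rot": [0.0, 0.0, 0.0], "jaw": 0}, {"xyz": [0.0, 0.0, -0.75], "rot": [0.0, 0.0, 0.0], "jaw": 0}, {"xyz": [0.0, 0.0, -0.75], "rot": [0.0, 0.0, 0.0], "jaw": 0}, {"xyz": [0.0, 0.0, -0.75], "rot": [0.0, 0.0, 0.0], "jaw": 0}, {"xyz": [0.0, 0.0, -0.75], "rot": [0.0, 0.01, 0.0], "jaw": 0}, {"xyz": [0.81, 0.31, -0.42], "rot": [0.0, 0.0, 0.0], "jaw": 0}, {"xyz": [0.8, 0.31, -0.42], "rot": [0.0, 0.0, 0.0], "jaw": 0}, {"xyz": [0.81, 0.31, -0.42], "rot": [0.0, 0.0, 0.0], "jaw": 0}, {"xyz": [0.8, 0.31, -0.42], "rot": [0.0, 0.0, 0.0], "jaw": 0}]
[{"xyz": [0.81, 0.31, -0.42], "rot": [0.0, 0.0, 0.0], "jaw": 0}, {"xyz": [0.8, 0.31, -0.42], "rot": [0.0, 0.0, 0.0], "jaw": 0}, {"xyz": [0.81, 0.31, -0.42], "rot": [0.0, 0.0, 0.0], "jaw": 0}, {"xyz": [0.8, 0.31, -0.42], "rot": [0.0, 0.0, 0.0], "jaw": 0}, {"xyz": [0.81, 0.31, -0.41], "rot": [0.0, 0.0, 0.0], "jaw": 0}, {"xyz": [0.8, 0.31, -0.42], "rot": [0
[... 388 characters left out ...]
], "jaw": 0}, {"xyz": [0.9, 0.05, 0.29], "rot": [0.0, 0.0, 0.0], "jaw": 0}, {"xyz": [0.9, 0.06, 0.28], "rot": [0.0, 0.0, 0.0], "jaw": 0}, {"xyz": [0.9, 0.05, 0.29], "rot": [0.0, 0.0, 0.0], "jaw": 0}, {"xyz": [0.9, 0.06, 0.28], "rot": [0.0, 0.0, 0.0], "jaw": 0}, {"xyz": [0.9, 0.05, 0.29], "rot": [0.0, 0.0, 0.0], "jaw": 0}, {"xyz": [0.9, 0.06, 0.28], "rot": [0.0, 0.0, 0.0], "jaw": 0}, {"xyz": [0.9, 0.05, 0.29], "rot": [0.0, 0.0, 0.0], "jaw": 0}, {"xyz": [0.9, 0.06, 0.28], "rot": [0.0, 0.0, 0.0], "jaw": 0}]
[{"xyz": [0.91, 0.05, 0.29], "rot": [0.0, 0.0, 0.0], "jaw": 0}, {"xyz": [0.9, 0.06, 0.28], "rot": [0.0, 0.0, 0.0], "jaw": 0}]
end [0.451  0.101  0.1801] [ 0.08  0.31  1.99  0.    0.85 -0.1 ]
```

>>> carry_out([
  {"xyz": [0, 0, -0.75], "rot": [0, 0, 0], "jaw": 0},
  {"xyz": [0, 0, -0.75], "rot": [0, 0, 0], "jaw": 0},
  {"xyz": [0, 0, -0.75], "rot": [0, 0, 0], "jaw": 0},
  {"xyz": [0, 0, -0.75], "rot": [0, 0, 0], "jaw": 0},
  {"xyz": [0, 0, -0.75], "rot": [0, 0, 0], "jaw": 0},
  {"xyz": [0, 0, -0.75], "rot": [0, 0, 0], "jaw": 0},
  {"xyz": [0.8, 0.31, -0.42], "rot": [0, 0, 0], "jaw": 0},
  {"xyz": [0.8, 0.31, -0.42], "rot": [0, 0, 0], "jaw": 0},
  {"xyz": [0.8, 0.31, -0.42], "rot": [0, 0, 0], "jaw": 0},
  {"xyz": [0.8, 0.31, -0.42], "rot": [0, 0, 0], "jaw": 0},
])

```text
clock: 18.42
ee_pos: [0.4537, -0.2849, 0.1929]
tcp_rot: [-0.0, 0.643, 0.766, 0.0]
contact_force: [-0.3, -0.1, -0.7]
finger_gap: 0.0196
gripper_force: 30.0
```

>>> carry_out([
  {"xyz": [0.8, 0.31, -0.42], "rot": [0, 0, 0], "jaw": 0},
  {"xyz": [0.8, 0.31, -0.42], "rot": [0, 0, 0], "jaw": 0},
  {"xyz": [0.8, 0.31, -0.42], "rot": [0, 0, 0], "jaw": 0},
  {"xyz": [0.8, 0.31, -0.42], "rot": [0, 0, 0], "jaw": 0},
  {"xyz": [0.8, 0.31, -0.42], "rot": [0, 0, 0], "jaw": 0},
  {"xyz": [0.8, 0.31, -0.42], "rot": [0, 0, 0], "jaw": 0},
  {"xyz": [0.8, 0.31, -0.42], "rot": [0, 0, 0], "jaw": 0},
  {"xyz": [0.8, 0.31, -0.42], "rot": [0, 0, 0], "jaw": 0},
  {"xyz": [0.9, 0.05, 0.29], "rot": [0, 0, 0], "jaw": 0},
  {"xyz": [0.9, 0.05, 0.29], "rot": [0, 0, 0], "jaw": 0},
])

```text
clock: 19.25
ee_pos: [0.4762, -0.1144, 0.2486]
tcp_rot: [0.001, 0.643, 0.766, 0.0]
contact_force: [-0.1, -0.3, -2.3]
finger_gap: 0.0195
gripper_force: 30.0
```

>>> carry_out([
  {"xyz": [0.9, 0.05, 0.29], "rot": [0, 0, 0], "jaw": 0},
  {"xyz": [0.9, 0.05, 0.29], "rot": [0, 0, 0], "jaw": 0},
  {"xyz": [0.9, 0.05, 0.29], "rot": [0, 0, 0], "jaw": 0},
  {"xyz": [0.9, 0.05, 0.29], "rot": [0, 0, 0], "jaw": 0},
  {"xyz": [0.9, 0.05, 0.29], "rot": [0, 0, 0], "jaw": 0},
  {"xyz": [0.9, 0.05, 0.29], "rot": [0, 0, 0], "jaw": 0},
  {"xyz": [0.9, 0.05, 0.29], "rot": [0, 0, 0], "jaw": 0},
  {"xyz": [0.9, 0.05, 0.29], "rot": [0, 0, 0], "jaw": 0},
  {"xyz": [0.9, 0.05, 0.29], "rot": [0, 0, 0], "jaw": 0},
  {"xyz": [0, 0, 0], "rot": [0, 0, 0], "jaw": 0},
])

```text
clock: 20.08
ee_pos: [0.4557, 0.0479, 0.1952]
tcp_rot: [-0.001, 0.642, 0.767, -0.0]
contact_force: [-0.5, -0.2, -0.8]
finger_gap: 0.0197
gripper_force: 30.0
```

```bash
python3 - <<'E'
from h import *; from kin import *
s=env.state();print(s['ee_pos'],s['finger_gap'],s['gripper_force'])
T=tool(100,0);p=s['ee_pos']
plan(s,[(np.array([.451,.101,.14]),T,6)],0)
E
```

```text
[0.45570922 0.04786169 0.19516177] 0.01970367957542927 29.99879390001297
[{"xyz": [0.44, 0.04, 0.46], "rot": [0.0, 0.0, 0.0], "jaw": 0}, {"xyz": [0.44, 0.04, 0.46], "rot": [0.0, 0.0, 0.0], "jaw": 0}, {"xyz": [0.44, 0.04, 0.46], "rot": [0.0, 0.0, 0.01], "jaw": 0}, {"xyz": [0.44, 0.04, 0.46], "rot": [-0.01, 0.0, 0.0], "jaw": 0}, {"xyz": [0.45, 0.04, 0.46], "rot": [0.0, 0.0, 0.01], "jaw": 0}, {"xyz": [0.44, 0.04, 0.46], "rot": [-0.01, -0.01, 0.0], "jaw": 0}]
end [0.4511 0.1009 0.14  ] [ 0.08  0.37  2.03 -0.    0.74 -0.1 ]
```

>>> carry_out([
  {"xyz": [0.44, 0.04, 0.46], "rot": [0, 0, 0], "jaw": 0},
  {"xyz": [0.44, 0.04, 0.46], "rot": [0, 0, 0], "jaw": 0},
  {"xyz": [0.44, 0.04, 0.46], "rot": [0, 0, 0], "jaw": 0},
  {"xyz": [0.44, 0.04, 0.46], "rot": [0, 0, 0], "jaw": 0},
  {"xyz": [0.44, 0.04, 0.46], "rot": [0, 0, 0], "jaw": 0},
  {"xyz": [0.44, 0.04, 0.46], "rot": [0, 0, 0], "jaw": 0},
  {"xyz": [0, 0, 0], "rot": [0, 0, 0], "jaw": 0},
])

```text
clock: 20.67
ee_pos: [0.4514, 0.0999, 0.1389]
tcp_rot: [-0.001, 0.642, 0.766, -0.001]
contact_force: [1.1, 0.8, -0.7]
finger_gap: 0.0197
gripper_force: 30.0
```

```bash
python3 - <<'E'
from h import *; from kin import *
s=env.state();print(s['ee_pos'],s['finger_gap'],s['contact_force'])
a=cap('side');b=cap('top')
i=a['pixels'][160:230,245:325,::-1];j=b['pixels'][130:250,220:360,::-1]
cv2.imwrite('pics/v5.png',np.hstack([cv2.resize(i,(480,420),interpolation=cv2.INTER_CUBIC),cv2.copyMakeBorder(cv2.resize(j,(300,257),interpolation=cv2.INTER_CUBIC),0,163,0,0,cv2.BORDER_CONSTANT)]))
x,y,_=s['ee_pos']
print('pred tip',proj(a,[x,y,.0785])[0],'collar',proj(a,[x,y,.1225])[0],'eye',proj(a,[.451,.101,.05])[0])
E
```

```text
[0.45136181 0.09992451 0.13892801] 0.01967363506061619 [ 1.05712413  0.75074764 -0.70946142]
pred tip [279.86952518 200.19378195] collar [279.26710401 187.46721508] eye [280.14086133 208.06586785]
```

View pics/v5.png

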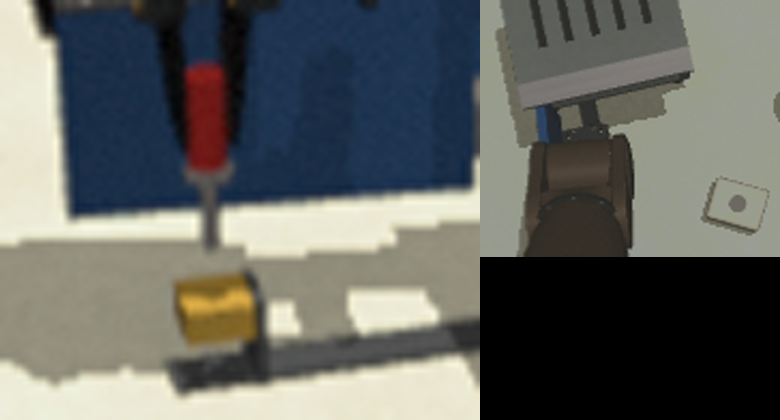

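The pin tip is at side crop (210,247), directly above the eyelet. The vertical difference and the grasp offset suggest the pin sits about 2.5 mm short in +y. I'll correct that and go down in stages, watching the force.

>>> carry_out([
  {"xyz": [0.13, 0, 0], "rot": [0, 0, 0], "jaw": 0},
  {"xyz": [0, 0, 0.35], "rot": [0, 0, 0], "jaw": 0},
  {"xyz": [0, 0, 0.35], "rot": [0, 0, 0], "jaw": 0},
  {"xyz": [0, 0, 0.35], "rot": [0, 0, 0], "jaw": 0},
  {"xyz": [0, 0, 0.25], "rot": [0, 0, 0], "jaw": 0},
  {"xyz": [0, 0, 0.15], "rot": [0, 0, 0], "jaw": 0},
  {"xyz": [0, 0, 0.15], "rot": [0, 0, 0], "jaw": 0},
  {"xyz": [0, 0, 0], "rot": [0, 0, 0], "jaw": 0},
  {"xyz": [0, 0, 0], "rot": [0, 0, 0], "jaw": 0},
])

```text
clock: 21.52
ee_pos: [0.4518, 0.1012, 0.1087]
tcp_rot: [-0.0, 0.643, 0.766, -0.0]
contact_force: [0.5, -0.7, -1.0]
finger_gap: 0.0197
gripper_force: 30.0
```

>>> carry_out([
  {"xyz": [0, 0, 0.15], "rot": [0, 0, 0], "jaw": 0},
  {"xyz": [0, 0, 0.15], "rot": [0, 0, 0], "jaw": 0},
  {"xyz": [0, 0, 0.1], "rot": [0, 0, 0], "jaw": 0},
  {"xyz": [0, 0, 0], "rot": [0, 0, 0], "jaw": 0},
])

```text
clock: 21.85
ee_pos: [0.4516, 0.1012, 0.1004]
tcp_rot: [-0.0, 0.643, 0.766, -0.0]
contact_force: [-0.2, 0.7, -1.2]
finger_gap: 0.0195
gripper_force: 30.0
```

>>> carry_out([
  {"xyz": [0, 0, 0.2], "rot": [0, 0, 0], "jaw": 0},
  {"xyz": [0, 0, 0.2], "rot": [0, 0, 0], "jaw": 0},
  {"xyz": [0, 0, 0.2], "rot": [0, 0, 0], "jaw": 0},
  {"xyz": [0, 0, 0.2], "rot": [0, 0, 0], "jaw": 0},
  {"xyz": [0, 0, 0.2], "rot": [0, 0, 0], "jaw": 0},
  {"xyz": [0, 0, 0.2], "rot": [0, 0, 0], "jaw": 0},
  {"xyz": [0, 0, 0.15], "rot": [0, 0, 0], "jaw": 0},
  {"xyz": [0, 0, 0], "rot": [0, 0, 0], "jaw": 0},
  {"xyz": [0, 0, 0], "rot": [0, 0, 0], "jaw": 0},
])

```text
clock: 22.6
ee_pos: [0.4517, 0.1013, 0.0736]
tcp_rot: [-0.0, 0.643, 0.766, -0.0]
contact_force: [0.1, 0.4, -0.5]
finger_gap: 0.0194
gripper_force: 30.0
```

>>> carry_out([
  {"xyz": [0, 0, 0.08], "rot": [0, 0, 0], "jaw": 0},
  {"xyz": [0, 0, 0.08], "rot": [0, 0, 0], "jaw": 0},
  {"xyz": [0, 0, 0.06], "rot": [0, 0, 0], "jaw": 0},
  {"xyz": [0, 0, 0], "rot": [0, 0, 0], "jaw": 0},
])

```text
clock: 22.93
ee_pos: [0.4519, 0.1013, 0.0695]
tcp_rot: [0.0, 0.643, 0.766, 0.0]
contact_force: [0.3, 0.5, 0.3]
finger_gap: 0.0196
gripper_force: 30.0
```

>>> carry_out([
  {"xyz": [0, 0, 0.06], "rot": [0, 0, 0], "jaw": 0},
  {"xyz": [0, 0, 0.05], "rot": [0, 0, 0], "jaw": 0},
  {"xyz": [0, 0, 0], "rot": [0, 0, 0], "jaw": 0},
  {"xyz": [0, 0, 0], "rot": [0, 0, 0], "jaw": 0},
])

```text
clock: 23.27
ee_pos: [0.4519, 0.1013, 0.069]
tcp_rot: [0.001, 0.643, 0.766, 0.001]
contact_force: [-7.2, -0.7, 33.7]
finger_gap: 0.0197
gripper_force: 30.0
```

Upward contact of 34 N means the collar is seated. I'll release, rise straight up and check.

>>> carry_out([
  {"xyz": [0, 0, -0.05], "rot": [0, 0, 0], "jaw": 0},
  {"xyz": [0, 0, 0], "rot": [0, 0, 0], "jaw": 0.45},
  {"xyz": [0, 0, 0], "rot": [0, 0, 0], "jaw": 0.45},
  {"xyz": [0, 0, 0], "rot": [0, 0, 0], "jaw": 0.45},
  {"xyz": [0, 0, 0], "rot": [0, 0, 0], "jaw": 0.45},
  {"xyz": [0, 0, -0.3], "rot": [0, 0, 0], "jaw": 0.45},
  {"xyz": [0, 0, -0.6], "rot": [0, 0, 0], "jaw": 0.45},
  {"xyz": [0, 0, -0.8], "rot": [0, 0, 0], "jaw": 0.45},
  {"xyz": [0, 0, -1], "rot": [0, 0, 0], "jaw": 0.45},
  {"xyz": [0, 0, -1], "rot": [0, 0, 0], "jaw": 0.45},
])

```text
clock: 24.1
ee_pos: [0.4515, 0.1012, 0.1431]
tcp_rot: [-0.0, 0.643, 0.766, -0.0]
contact_force: [0.3, 0.4, 0.4]
finger_gap: 0.043
gripper_force: 0.0
```

>>> carry_out([
  {"xyz": [0, 0, -1], "rot": [0, 0, 0], "jaw": 0.45},
  {"xyz": [0, 0, -1], "rot": [0, 0, 0], "jaw": 0.45},
  {"xyz": [0, 0, -1], "rot": [0, 0, 0], "jaw": 0.45},
  {"xyz": [0, 0, -1], "rot": [0, 0, 0], "jaw": 0.45},
  {"xyz": [0, 0, -1], "rot": [0, 0, 0], "jaw": 0.45},
  {"xyz": [0, 0, -1], "rot": [0, 0, 0], "jaw": 0.45},
  {"xyz": [-1, 0, 0], "rot": [0, 0, 0], "jaw": 0.45},
  {"xyz": [-1, 0, 0], "rot": [0, 0, 0], "jaw": 0.45},
  {"xyz": [-1, 0, 0], "rot": [0, 0, 0], "jaw": 0.45},
  {"xyz": [-1, 0, 0], "rot": [0, 0, 0], "jaw": 0.45},
])

```text
clock: 24.93
ee_pos: [0.4656, 0.0217, 0.2627]
tcp_rot: [0.0, 0.643, 0.766, 0.0]
contact_force: [0.6, 1.0, 0.0]
finger_gap: 0.0426
gripper_force: 0.0
```

>>> carry_out([
  {"xyz": [-1, 0, 0], "rot": [0, 0, 0], "jaw": 0.45},
  {"xyz": [-1, 0, 0], "rot": [0, 0, 0], "jaw": 0.45},
  {"xyz": [-1, 0, 0], "rot": [0, 0, 0], "jaw": 0.45},
  {"xyz": [-1, 0, 0], "rot": [0, 0, 0], "jaw": 0.45},
  {"xyz": [0, 0, 0], "rot": [0, 0, 0], "jaw": 0.45},
])

```text
clock: 25.35
ee_pos: [0.48, -0.0587, 0.2623]
tcp_rot: [0.0, 0.643, 0.766, -0.0]
contact_force: [-0.8, 0.0, 0.1]
finger_gap: 0.0428
gripper_force: 0.0
```

```bash
python3 - <<'E'
from h import *; from kin import *
s=env.state();print(s['ee_pos'],s['contact_force'])
a=cap('side');b=cap('top')
i=a['pixels'][130:250,230:370,::-1];j=b['pixels'][90:290,220:460,::-1]
cv2.imwrite('pics/v6.png',np.hstack([cv2.resize(i,(490,420),interpolation=cv2.INTER_CUBIC),cv2.copyMakeBorder(cv2.resize(j,(300,250),interpolation=cv2.INTER_CUBIC),0,170,0,0,cv2.BORDER_CONSTANT)]))
for z in (.108,.05): print(proj(a,[.451,.101,z])[0])
E
```

```text
[ 0.47998977 -0.05869475  0.26233354] [-0.77992924  0.04794685  0.13295116]
[279.35241216 191.5424013 ]
[280.14086133 208.06586785]
```

View pics/v6.png

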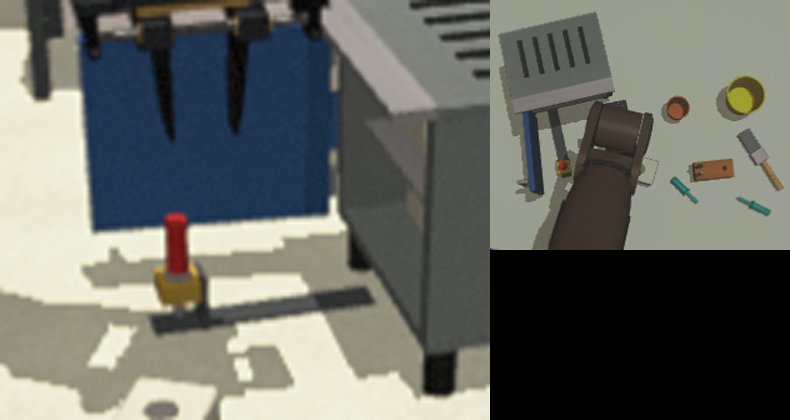

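The pin stands fully down in the eyelet: red head at (176,240), collar on the yellow block at (178,278), shaft tip showing below. The door is still a little past square and the gripper is clear, so I'll hand in.

```bash
python3 -c "
from workcell import env
print(env.sign_off())"
```

```text
the job is handed in; nothing more can be done
None
```

The door stands at about 1.7 rad, a little past square, with the red pin fully seated in the yellow eyelet, and the job is handed in; the two free-standing turquoise look-alikes fell over between about 3 and 10 s with the arm well away, and I left them lying.

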